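# Load the tofu press under the counter shelf

### The job

Get the tofu press ready: lift the steel shaker out of the tray's way and stand it upright aside on the worktop, then pull the tray out from under the shelf fully to its stop. Lower the press lid squarely down the tall rod, without letting it drop, until it lies flat over the mould, and then push the tray fully home under the shelf. Leave the mug and the things on the shelf where they are, and do not bump the shelf or let the press push the shaker.

Things in the scene. Friction and masses are not known exactly. Their poses are not given: they have to be found in the camera images.
- press: Fixed steel base of the tofu press, 248 x 108 x 30 mm, with the tray sliding on it. Origin on the worktop (z=0) at the middle of its front end; x points to its rear (it runs from x=0 to +248 mm), y to its left, z up. The tray slides out along -x.
- tray (a joint): Tray position in m: 0 = home (back, under the shelf), 0.20 = fully out at the front stop; starts 0 to 0.04; 2 to 4 N move it and it stays where left. The tray (aluminium, 146 x 90 mm, top at z=18 mm) carries, front to back: black handle, white open mould (74 x 80 mm, rim z=60 mm), steel rod. Fully out, mould reaches 90 mm and handle 145 mm in front of the press's origin.
- tray_handle (a point): Centre (z=52 mm) of the tray's black handle, a bar 14 mm thick (press y), 18 mm deep, 50 mm long, its top leaning 35 degrees to the front (press -x); spans z=29 to 75 mm. Axes as the press's. Mould wall 32 mm, rod 122 mm behind it. With the tray home the shelf overhangs it by 42 to 48 mm: reach it from the front with a tool tilted 28 to 40 degrees.
- rod_foot (a point): Where the lid's sleeve comes to rest, on the axis of the tray's vertical steel rod: top of a 24 mm collar level with the mould's rim, z=60 mm. The rod is 10 mm in diameter and 85 mm high above this point, its last 13 mm tapered. Axes as the press's. It stands 53 mm behind the mould's centre.
- rod_top (a point): Tip of that rod, z=145 mm. When the tray is fully out it stands 30 to 36 mm in front of the shelf's edge.
- mould_top (a point): Centre of the mould's mouth, at rim height z=60 mm.
- lid_grip (a point): Centre of the grip block of the press lid: 36 mm (lid x) x 18 mm (lid y) x 36 mm high, pinch it across the 18 mm. The lid is a loose wooden board 80 x 88 x 10 mm with a steel sleeve at its +x end, 0.2 kg. This point is 28 mm above its underside and 73 mm from the hole, which lies to lid +x. It starts flat on the worktop left or right of the press, turned up to 1.6 rad.
- lid_hole (a point): Centre of the lower mouth of the hole through the lid's sleeve, in the plane of the lid's underside; hole 14 mm in diameter, sleeve 26 mm outside diameter, 36 mm high. Axes as the lid's (x from the grip to the hole, z up).
- lid_centre (a point): Point of the lid's underside that belongs over the mould's centre, 53 mm from the hole towards the grip.
- shelf: Small fixed counter shelf standing over the press: board 200 x 320 x 16 mm, underside at z=250 mm, on four 18 mm legs near its corners (148 mm either side of its centre line). Origin on the worktop under the middle of the board's front edge; x points to its rear.
- shelf_edge (a point): Middle of the lower front edge of the shelf's board, z=250 mm.
- shaker_mid (a point): Centre, half-way up, of the loose plain steel seasoning shaker, a cylinder 47 mm in diameter and 82 mm high (0.12 kg), that stands on the worktop just in front of the tray, in its way. Its z axis is the cylinder's axis.
- mug: Loose black mug, 80 mm wide, 116 mm long with its handle (at its -y), 95 mm high; origin at the middle of its underside. Stands on the worktop on the side of the press where the lid is not. Bystander.
- spice: Loose spice jar with black lid, 41 mm in diameter, 105 mm high, on the shelf; origin at its underside. Bystander.
- bowl_s: Loose white bowl, 108 mm in diameter, 63 mm high, on the shelf; origin at its underside. Bystander.
There are look-alikes about, which are no part of the job. Leave any black look-alike of the part that bears lid_grip alone. What is shaped like the part that bears shaker_mid but purple is not meant.

How it is judged:
By the outcome, as a careful person would: the job done as asked, in the order asked, and still so for the second after the job is handed in, with the robot touching nothing.
It also fails if it takes over 72 s, if anything falls off the work surface, if the arm or the gripper's body presses on something with over 40 N, if the wrist force passes 120 N, or if a joint passes its speed limit or range.

### The arm

A 6-joint arm with a two-finger parallel gripper is mounted at the origin on a cart in front of the work surface, level with it; the furniture and walls round the work are solid. World frame = base frame: x ahead of the robot, y to its left, z up, the work surface at z = 0. Lengths are in m, angles in rad, forces in N, time in s.
With the tool pointing down it reaches from about 0.225 to 0.875 m from the base axis. Payload 3.4 kg.
Tool frame: the origin (TCP) lies between the finger pads; the fingertips stand tips_ahead ahead of it and the grasp point (between the pads) is the TCP (tips_ahead is the distance from the TCP to the fingertips, in m); z points along the fingers, y is the line along which they close (so a half turn about z gives the same grasp; the last joint's range is limited). The gripper opens to 85 mm and grips with 20 to 120 N. Pads are 22 mm wide; open, the fingers measure 114 mm over their backs; the gripper's body (76 mm by 85 mm) begins 54 mm behind the grasp point. The pads swing forward as they close: fully open they stand 13 mm farther back than shut.
Start: joints at [1.066, 0.276, 1.505, -0, 1.361, -0.121], TCP at [0.215, 0.533, 0.226] pointing down, gripper open.
Joint ranges: [-2.89, 2.89], [-0.75, 2.08], [0.22, 2.7], [-1.18, 4.32], [0.11, 2.71], [-2.7, 2.7]. Speed limits (rad/s): [2.57, 2.57, 3.14, 3.14, 3.14, 3.14].

### API

Orientations are given as a rotation vector (axis times angle).
In Python, from plant import get_obs, read_camera, camera_model, job_done, recognise, tips_ahead gives the robot as it stands.
- The arm moves only by the tool arm_command, never from a script. Its argument "targets" is a list of rows, each an object of numbers: "tx", "ty", "tz": the shift along the world's x, y, z normalised to -1 to 1, where 1 is 200 mm; "ax", "ay", "az": the turn, a rotation vector about the world's x, y, z normalised to -1 to 1, where 1 is 2 rad. A call has 1 to 5 rows; each row is the pose to reach, as a shift and turn from the pose commanded when the call began; what a row does not reach only later rows make up. A row lasts 1/8 s, in which the tool goes at most 62.5 mm and 10.7 degrees, less where a joint would pass 70% of its speed; a pose out of reach is approached as far as the arm can. A call with a number of a shift or a turn outside -1 to 1 is refused whole. A call with a gripper value outside its range is refused whole. "gripper" is the opening in per cent of the stroke, from 0 (shut) to 100 (fully open), set as the call begins (left out, the last holds). The fingers move at their own pace and stop on an object; the grip force is fixed at half the most. Time passes only in rows, so rows that repeat a pose let the fingers close. It gives the time, the measured TCP pose, the force, the opening and the grip force at its end, in the units of the state.
- get_obs(): the state, without advancing time (a new reading comes with each control period).
- read_camera(name): name is "scene" or "top" or "wrist"; returns the picture (400x640x3 uint8, red, green, blue); there is no depth.
- camera_model(name): a dict with "mtx" (3x3 intrinsics, pixels), "rvec" (rotation vector, rad) and "tvec" (3), from world to camera coordinates, as OpenCV has them. Camera axes: x right, y down, z forward; pixel columns grow to the right and rows downward; lengths in m; the calibration is good to about 2 mm. A picture is of the moment at which its call begins: read the wrist's pose just before it. camera_model takes no time and is no camera call; for the wrist camera it gives the pose at the moment of the call.
- job_done(): hands the job in; it is judged then, once.
Trained networks look in the newest picture that a camera, given by its name, has taken for a name from the list of things; names that differ only in an ending like _2 or _b are one class to them, and where a whole thing is asked for, a point or a joint stands for the part that bears it (a point fixed in the world has none). Each returns a list of dicts, best first, with "score" (0 to 1); they miss things now and then, are a little off and sometimes report something else, mostly with a low value. They report only what shows in the picture. A call takes as long as a camera call. They do not tell look-alikes from the thing itself.
- recognise(camera, name): "bbox" ([centre column, centre row, width, height] in pixels, round what is visible of it).
The state is a dict: "clock": time; "joint_positions": joint angles; "qvel": joint speeds; "effort": joint torques, N m; "tool_pos": TCP position; "orientation": TCP orientation; "contact_force": force on the tool from outside, world axes, zero at the start; "ft_torque": the same for the moment, N m; "grip_width": finger opening in m; "grasp_force": force on a finger pad.
Only numpy, scipy, OpenCV 4.12 (cv2) and the standard library are available. Lean on these libraries where they do the work, as an engineer would, in place of code of your own. Each camera call takes 0.05 s, during which the arm holds its last target. There are 200 camera calls.

## Working session

There is one attempt and no reset: what is moved stays moved. The work goes in short steps, Python scripts to look and compute and a tool call to move; the robot and the scene stay as the last step left them, time stands still between calls to the robot, and variables do not carry over. Pictures are saved under pics/ and viewed, at most 10 in all, crops included, and the job is handed in when it is done.

Besides the shell and the picture viewer there is one more tool, called by a JSON object that holds its "api" and its "payload", one argument or row to a line. arm_command: Moves the arm, as the interface text tells. Scaled input: -1 to 1 covers 200 mm each way for a shift and 2 rad each way for a turn. Its arguments: {"type":"object","properties":{"targets":{"type":"array"},"gripper":{"type":"number"}},"required":["targets"]}

```bash
ls; mkdir -p pics
cat > h.py <<'E'
import numpy as np, cv2
from scipy.spatial.transform import Rotation as R
from plant import *
def cam(n):
    m=camera_model(n); K=np.array(m["mtx"],float); Rm=R.from_rotvec(np.array(m["rvec"],float).ravel()).as_matrix(); t=np.array(m["tvec"],float).ravel()
    return K,Rm,t
def ray(c,px):
    K,Rm,t=c; o=-Rm.T@t; d=Rm.T@np.linalg.inv(K)@np.array([px[0],px[1],1.]); return o,d
def atz(c,px,z):
    o,d=ray(c,px); return o+d*(z-o[2])/d[2]
def proj(c,p):
    K,Rm,t=c; q=K@(Rm@np.array(p,float)+t); return q[:2]/q[2]
def tri(a,b):
    (o1,d1),(o2,d2)=a,b; d1=d1/np.linalg.norm(d1); d2=d2/np.linalg.norm(d2)
    s=np.linalg.lstsq(np.c_[d1,-d2],o2-o1,rcond=None)[0]; p,q=o1+s[0]*d1,o2+s[1]*d2
    return (p+q)/2,np.linalg.norm(p-q)
def save(img,n,box=None,s=1):
    if box: img=img[box[1]:box[3],box[0]:box[2]]
    img=cv2.resize(img,None,fx=s,fy=s,interpolation=cv2.INTER_CUBIC)
    cv2.imwrite(f"pics/{n}.png",cv2.cvtColor(img,cv2.COLOR_RGB2BGR))
E
python3 - <<'E'
from h import *
np.set_printoptions(precision=3,suppress=True)
print(tips_ahead, get_obs())
ims=[]
for n in("scene","top"):
    im=read_camera(n); np.save(f"pics/{n}0.npy",im); ims.append(im); save(im,n+"0"); c=cam(n); print(n,-c[1].T@c[2],c[1][2])
    for k in("press","tray_handle","lid_grip","rod_top","shaker_mid","mug","shelf","spice","bowl_s"):
        print(n,k,[(np.round(r["bbox"]).astype(int).tolist(),round(r["score"],2)) for r in recognise(n,k)][:4])
E
```

```text
pics
0.019 {'clock': 0.0, 'joint_positions': array([ 1.066,  0.277,  1.506, -0.   ,  1.361, -0.121]), 'qvel': array([ 0.002, -0.   , -0.002,  0.001, -0.001,  0.001]), 'effort': array([ -0.   , -41.679, -24.581,  -0.   ,   0.011,   0.   ]), 'tool_pos': array([0.215, 0.533, 0.225]), 'orientation': array([-0.599, -3.083,  0.003]), 'contact_force': array([ 0.826, -0.097,  0.166]), 'ft_torque': array([-0.038, -0.013,  0.026]), 'grasp_force': 0.0, 'grip_width': 0.0852274590721242}
scene [ 0.195 -0.721  0.832] [ 0.363  0.69  -0.627]
scene press [([359, 224, 94, 55], 0.63), ([339, 325, 39, 62], 0.19)]
scene tray_handle [([362, 219, 62, 43], 0.67)]
scene lid_grip [([254, 285, 48, 45], 0.77), ([261, 212, 39, 28], 0.66), ([226, 246, 39, 38], 0.59), ([375, 157, 46, 43], 0.49)]
scene rod_top [([359, 217, 59, 44], 0.65), ([260, 209, 37, 32], 0.39)]
scene shaker_mid [([296, 232, 21, 35], 0.89), ([315, 266, 17, 32], 0.64), ([361, 217, 69, 44], 0.34)]
scene mug [([338, 325, 35, 60], 0.68)]
scene shelf [([372, 195, 125, 160], 0.73), ([295, 233, 24, 32], 0.65), ([262, 210, 34, 30], 0.32)]
scene spice [([353, 117, 12, 40], 0.96), ([371, 197, 131, 163], 0.36)]
scene bowl_s [([376, 159, 43, 47], 0.85), ([361, 217, 66, 41], 0.6), ([352, 118, 20, 43], 0.41)]
top [ 0.405 -0.023  1.378] [ 0.152  0.011 -0.988]
top press [([302, 201, 28, 26], 0.78)]
top tray_handle [([243, 242, 34, 26], 0.57), ([300, 195, 20, 12], 0.51), ([300, 203, 34, 23], 0.24), ([389, 245, 36, 26], 0.24)]
top lid_grip [([243, 242, 38, 31], 0.81), ([269, 287, 37, 37], 0.63), ([321, 278, 32, 33], 0.56)]
top rod_top []
top shaker_mid [([335, 233, 16, 16], 0.51), ([290, 228, 12, 17], 0.47)]
top mug [([390, 245, 35, 28], 0.75), ([299, 194, 32, 18], 0.48), ([290, 229, 15, 18], 0.41)]
top shelf [([302, 161, 118, 94], 0.93)]
top spice [([267, 144, 16, 26], 0.65)]
top bowl_s [([327, 162, 38, 35], 0.74)]
```

Run:
```python
from h import *
a=np.load("pics/scene0.npy");b=np.load("pics/top0.npy")
save(a,"s1",(200,80,440,360),2.1);save(b,"t1",(215,90,435,310),2.7)
```

```text
(no output)
```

View pics/s1.png

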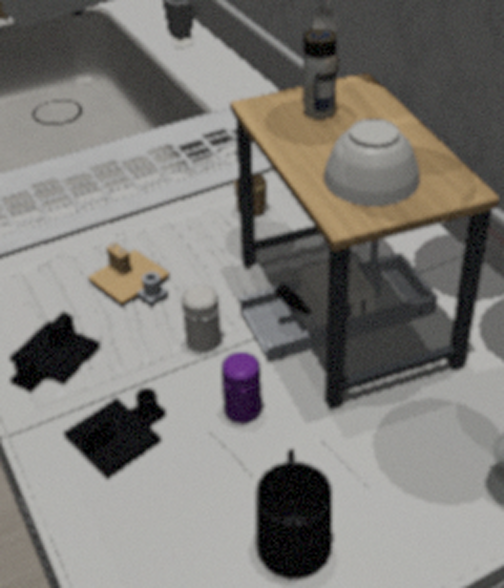

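View pics/t1.png

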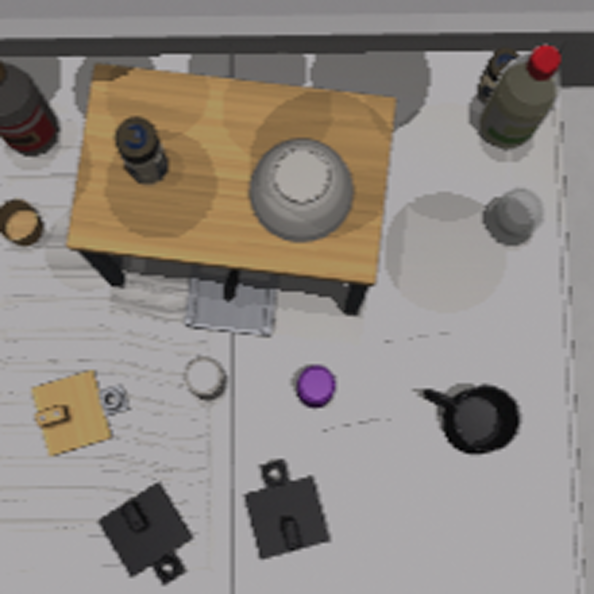

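The target is the wooden lid, at scene (261,212) and top (243,242). The look-alikes are the two black lids at scene (254,285) and (226,246). The target shaker is the steel one at scene (296,232) and top (290,229); the purple one at scene (315,266) and top (335,233) is a decoy. The press front shows at top (301,211), with its handle under the shelf edge. The mug is on the right.

Run:
```python
from h import *
np.set_printoptions(precision=4,suppress=True)
t=cam("top");s=cam("scene")
T=lambda x,y:(215+x/2.7,90+y/2.7)
S=lambda x,y:(200+x/2.1,80+y/2.1)
l,r=atz(t,T(70,246),.266),atz(t,T(376,282),.266);print("shelf edge",l,r,np.linalg.norm(l-r),(l+r)/2)
d=l-r;print("yaw",np.arctan2(-d[0],d[1]))
a,b=atz(t,T(186,327),.03),atz(t,T(272,335),.03);print("press front",a,b,np.linalg.norm(a-b),(a+b)/2, np.arctan2(-(a-b)[0],(a-b)[1]))
h=atz(t,T(115,399),.036);g=atz(t,T(53,416),.046);print("lid hole",h,"grip",g,np.linalg.norm((h-g)[:2]),np.arctan2(*(h-g)[[1,0]]))
print("shaker top", atz(t,T(205,376),.082),"scene",atz(s,S(201,297),.08), tri(ray(t,T(205,376)),ray(s,S(201,299))))
print("purple", atz(t,T(315,385),.082))
print("handle top tri",tri(ray(t,T(232,280)),ray(s,S(292,297))))
print("mug",atz(t,T(480,418),.095),"bl",atz(t,T(285,515),.03),atz(t,T(145,530),.03))
for k,n,px in(("legL","t",T(123,283)),("legR","t",T(355,310))):print(k,atz(t,px,0))
```

```text
shelf edge [0.6381 0.199  0.266 ] [ 0.5974 -0.113   0.266 ] 0.31470601910727697 [0.6178 0.043  0.266 ]
yaw -0.1297985581971837
press front [0.5847 0.1017 0.03  ] [ 0.5738 -0.0036  0.03  ] 0.10587523401540042 [0.5792 0.0491 0.03  ] -0.1034857032881881
lid hole [0.497  0.1868 0.036 ] grip [0.4767 0.2593 0.046 ] 0.07536304750512318 -1.2976859829744734
shaker top [0.5197 0.0744 0.082 ] scene [0.5229 0.0732 0.08  ] (array([0.5216, 0.0744, 0.0759]), np.float64(0.002861301396014997))
purple [ 0.508  -0.0541  0.082 ]
handle top tri (array([0.6392, 0.044 , 0.0507]), np.float64(0.0006908242551570295))
mug [ 0.4673 -0.2426  0.095 ] bl [ 0.3573 -0.0174  0.03  ] [0.341  0.1498 0.03  ]
legL [0.6455 0.1843 0.    ]
legR [ 0.608  -0.1074  0.    ]
```

{"api": "arm_command", "payload": {
  "targets": [
    {"tx": 0.25, "ty": -0.38},
    {"tx": 0.5, "ty": -0.76},
    {"tx": 0.5, "ty": -0.76}
  ],
  "gripper": 100
}}

```text
schema error: expected keys tx, ty, tz, ax, ay, az
```

{"api": "arm_command", "payload": {
  "targets": [
    {"tx": 0.25, "ty": -0.38},
    {"tx": 0.5, "ty": -0.76},
    {"tx": 0.5, "ty": -0.76}
  ]
}}

```text
schema error: expected keys tx, ty, tz, ax, ay, az
```

{"api": "arm_command", "payload": {
  "targets": [
    {"tx": 0.2, "ty": -0.38},
    {"tx": 0.4, "ty": -0.76},
    {"tx": 0.4, "ty": -0.76},
    {"tx": 0.4, "ty": -0.76}
  ]
}}

```text
schema error: expected keys tx, ty, tz, ax, ay, az
```

Run:
```python
from h import *
np.set_printoptions(precision=4,suppress=True)
o=get_obs();print(o["clock"],o["tool_pos"],o["orientation"])
c=cam("wrist");im=read_camera("wrist");save(im,"w1");print(-c[1].T@c[2],c[1][2])
for k in("shaker_mid","tray_handle","lid_grip"):
    print(k,[(np.round(r["bbox"]).astype(int).tolist(),round(r["score"],2)) for r in recognise("wrist",k)][:4])
print(proj(c,(.5216,.0744,.082)),proj(c,(.5216,.0744,0)))
```

```text
1.0 [0.2153 0.5332 0.226 ] [0.5991 3.0839 0.0002]
[0.1455 0.5611 0.3738] [ 0.2725 -0.1096 -0.9559]
shaker_mid []
tray_handle []
lid_grip [([22, 358, 36, 38], 0.75)]
[ 62.8501 555.4183] [101.9755 485.4206]
```

View pics/w1.png

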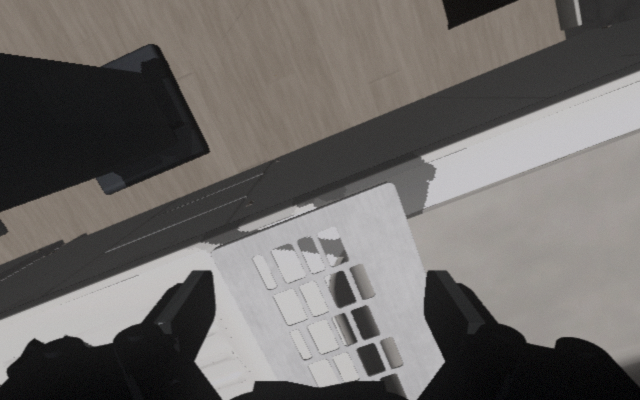

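The moves were refused because every row needs all six keys. The picture is still from the start pose: the open fingers at about (190,330) and (450,330), and none of the job's parts.

{"api": "arm_command", "payload": {
  "targets": [
    {"tx": 0.25, "ty": -0.38, "tz": 0, "ax": 0, "ay": 0, "az": 0},
    {"tx": 0.5, "ty": -0.76, "tz": 0, "ax": 0, "ay": 0, "az": 0},
    {"tx": 0.5, "ty": -0.76, "tz": 0, "ax": 0, "ay": 0, "az": 0}
  ],
  "gripper": 100
}}

```text
clock: 1.58
tool_pos: [0.3161, 0.3797, 0.226]
orientation: [0.598, 3.083, 0.0]
contact_force: [0.7, 0.7, -0.1]
grip_width: 0.0856
grasp_force: 0.0
```

{"api": "arm_command", "payload": {
  "targets": [
    {"tx": 0.25, "ty": -0.38, "tz": 0, "ax": 0, "ay": 0, "az": 0},
    {"tx": 0.5, "ty": -0.76, "tz": 0, "ax": 0, "ay": 0, "az": 0},
    {"tx": 0.5, "ty": -0.76, "tz": 0, "ax": 0, "ay": 0, "az": 0}
  ]
}}

```text
clock: 1.95
tool_pos: [0.4163, 0.2274, 0.2262]
orientation: [0.599, 3.083, 0.001]
contact_force: [1.0, 0.2, 0.9]
grip_width: 0.0856
grasp_force: 0.0
```

{"api": "arm_command", "payload": {
  "targets": [
    {"tx": 0.2, "ty": -0.38, "tz": -0.1, "ax": 0, "ay": 0, "az": 0},
    {"tx": 0.4, "ty": -0.76, "tz": -0.2, "ax": 0, "ay": 0, "az": 0},
    {"tx": 0.4, "ty": -0.76, "tz": -0.2, "ax": 0, "ay": 0, "az": 0},
    {"tx": 0.4, "ty": -0.76, "tz": -0.2, "ax": 0, "ay": 0, "az": 0}
  ]
}}

```text
clock: 2.45
tool_pos: [0.4964, 0.0742, 0.185]
orientation: [-0.607, -3.082, 0.002]
contact_force: [-0.3, 0.8, 0.5]
grip_width: 0.0852
grasp_force: 0.0
```

Run:
```python
from h import *
np.set_printoptions(precision=4,suppress=True)
o=get_obs();print(o["clock"],o["tool_pos"],o["orientation"])
c=cam("wrist");im=read_camera("wrist");save(im,"w2");print(-c[1].T@c[2],c[1][2])
print(proj(c,(.5216,.0744,.082)),proj(c,(.5216,.0744,0)))
for k in("shaker_mid","tray_handle"):
    print(k,[(np.round(r["bbox"]).astype(int).tolist(),round(r["score"],2)) for r in recognise("wrist",k)][:4])
```

```text
2.45 [0.4964 0.0742 0.185 ] [-0.6068 -3.0815  0.0016]
[0.4269 0.1026 0.3328] [ 0.2708 -0.1119 -0.9561]
[332.5056 234.7807] [329.5616 203.7569]
shaker_mid [([190, 260, 84, 83], 0.93)]
tray_handle []
```

View pics/w2.png

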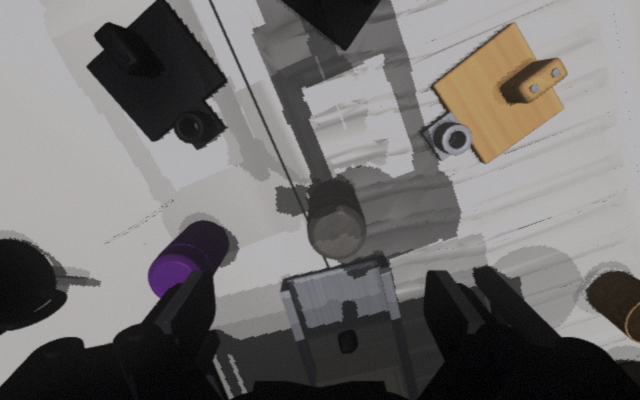

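The wrist view confirms the shaker, with its top at about (336,235). The purple one is at (190,260), the wooden lid's sleeve is at (454,138), the press front edge runs from (283,281) to (388,257), and the handle is at (347,342).

Run:
```python
from h import *
np.set_printoptions(precision=4,suppress=True)
# camera pose saved from view w2 (arm has not moved)
c=cam("wrist");im=cv2.imread("pics/w2.png")
cr=cv2.resize(im[20:175,415:580],None,fx=3.3,fy=3.3,interpolation=cv2.INTER_CUBIC)
c2=cv2.resize(im[245:380,270:415],None,fx=3.7,fy=3.7,interpolation=cv2.INTER_CUBIC)
H=max(cr.shape[0],c2.shape[0]);z=np.zeros((H,20,3),np.uint8)
pad=lambda a:np.vstack([a,np.zeros((H-a.shape[0],a.shape[1],3),np.uint8)])
out=cv2.hconcat([pad(cr),pad(c2)]);f=min(1,800/out.shape[1]);print(out.shape,f)
cv2.imwrite("pics/w2c.png",cv2.resize(out,None,fx=.72,fy=.72))
print("shaker",atz(c,(336.5,235),.082))
for p in((283,281),(388,257)):print(atz(c,p,.03))
print("hole",atz(c,(455,137),.036))
```

```text
(512, 1080, 3) 0.7407407407407407
shaker [0.5219 0.0809 0.082 ]
[0.5664 0.0121 0.03  ]
[0.5801 0.1121 0.03  ]
hole [0.4957 0.1976 0.036 ]
```

View pics/w2c.png

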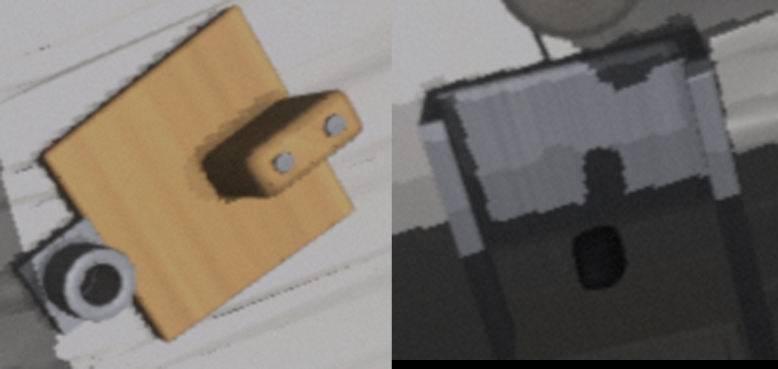

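Run:
```python
from h import *
np.set_printoptions(precision=4,suppress=True)
c=cam("wrist");o=get_obs();print(o["clock"],o["tool_pos"],o["orientation"],-c[1].T@c[2],c[1][2],c[0][0])
im=read_camera("wrist");np.save("pics/w3.npy",im)
r=[x for x in recognise("wrist","shaker_mid")];print(r[:3])
k=0.303 # crop scale bits: left crop px*(1/(3.3*.72))+ (415,20); right /(3.7*.72)+(270,245)
A=lambda x,y:(415+x/2.376,20+y/2.376);B=lambda x,y:(270+(x-392)/2.664,245+y/2.664)
print(A(99,284),A(285,161),A(336,124),B(600,240))
# image shift between w2 and now
w2=cv2.cvtColor(cv2.imread("pics/w2.png"),cv2.COLOR_BGR2GRAY).astype(np.float32)[:190];w3=cv2.cvtColor(im,cv2.COLOR_RGB2GRAY).astype(np.float32)[:190]
sh=np.array(cv2.phaseCorrelate(w2,w3)[0]);print("shift",sh)
f=lambda p,z:atz(c,np.array(p)+sh,z)
print("shaker",f((336.5,235),.082))
a,b=f((283,281),.03),f((388,257),.03);print("front",a,b,(a+b)/2,np.arctan2(*((b-a)[[0,1]]*[-1,1])))
h=f(A(99,284),.036);g1=f(A(285,161),.046);g2=f(A(336,124),.046);print("lid",h,g1,g2,(g1+g2)/2,np.linalg.norm((h-(g1+g2)/2)[:2]),np.arctan2(*(h-g2)[[1,0]]))
print("handletop",f(B(600,240),.072))
```

```text
2.6 [0.4949 0.0778 0.1861] [-0.5993 -3.0834 -0.0012] [0.4251 0.1056 0.3339] [ 0.2721 -0.1089 -0.9561] [358.6512   0.     319.1145]
[{'bbox': [185.1, 261.6, 86.7, 82.3], 'score': 0.9}, {'bbox': [333.1, 222.1, 60.6, 78.9], 'score': 0.61}]
(456.6666666666667, 139.52861952861952) (534.9494949494949, 87.76094276094277) (556.4141414141415, 72.1885521885522) (348.0780780780781, 335.0900900900901)
shift [-2.5001  3.0623]
shaker [0.5235 0.0783 0.082 ]
front [0.5685 0.0086 0.03  ] [0.5822 0.109  0.03  ] [0.5753 0.0588 0.03  ] -0.13563990548524515
lid [0.4999 0.1957 0.036 ] [0.4818 0.2588 0.046 ] [0.4768 0.2762 0.046 ] [0.4793 0.2675 0.046 ] 0.07471342697949619 -1.2914586769659868
handletop [0.6173 0.0528 0.072 ]
```

{"api": "arm_command", "payload": {
  "targets": [
    {"tx": 0.14, "ty": 0, "tz": -0.2, "ax": 0, "ay": 0, "az": 0},
    {"tx": 0.14, "ty": 0, "tz": -0.45, "ax": 0, "ay": 0, "az": 0},
    {"tx": 0.14, "ty": 0, "tz": -0.66, "ax": 0, "ay": 0, "az": 0},
    {"tx": 0.14, "ty": 0, "tz": -0.66, "ax": 0, "ay": 0, "az": 0}
  ]
}}

```text
clock: 3.2
tool_pos: [0.5202, 0.0784, 0.0517]
orientation: [-0.595, -3.078, 0.002]
contact_force: [0.5, -0.4, -0.0]
grip_width: 0.0855
grasp_force: 0.0
```

{"api": "arm_command", "payload": {
  "targets": [
    {"tx": 0, "ty": 0, "tz": 0, "ax": 0, "ay": 0, "az": 0},
    {"tx": 0, "ty": 0, "tz": 0, "ax": 0, "ay": 0, "az": 0},
    {"tx": 0, "ty": 0, "tz": 0, "ax": 0, "ay": 0, "az": 0},
    {"tx": 0, "ty": 0, "tz": 0, "ax": 0, "ay": 0, "az": 0}
  ],
  "gripper": 30
}}

```text
clock: 3.7
tool_pos: [0.525, 0.0774, 0.0564]
orientation: [0.598, 3.079, 0.002]
contact_force: [-0.8, -1.0, 6.5]
grip_width: 0.0449
grasp_force: 60.7
```

{"api": "arm_command", "payload": {
  "targets": [
    {"tx": 0, "ty": 0, "tz": 0.2, "ax": 0, "ay": 0, "az": 0},
    {"tx": 0, "ty": 0, "tz": 0.45, "ax": 0, "ay": 0, "az": 0},
    {"tx": -0.1, "ty": -0.1, "tz": 0.6, "ax": 0, "ay": 0, "az": 0},
    {"tx": -0.3, "ty": -0.3, "tz": 0.6, "ax": 0, "ay": 0, "az": 0},
    {"tx": -0.5, "ty": -0.5, "tz": 0.6, "ax": 0, "ay": 0, "az": 0}
  ]
}}

```text
clock: 4.32
tool_pos: [0.423, -0.0238, 0.1756]
orientation: [0.596, 3.08, -0.001]
contact_force: [0.4, -0.8, -1.7]
grip_width: 0.0446
grasp_force: 61.9
```

{"api": "arm_command", "payload": {
  "targets": [
    {"tx": -0.2, "ty": -0.2, "tz": 0, "ax": 0, "ay": 0, "az": 0},
    {"tx": -0.35, "ty": -0.45, "tz": 0, "ax": 0, "ay": 0, "az": 0},
    {"tx": -0.47, "ty": -0.68, "tz": -0.1, "ax": 0, "ay": 0, "az": 0},
    {"tx": -0.47, "ty": -0.68, "tz": -0.3, "ax": 0, "ay": 0, "az": 0},
    {"tx": -0.47, "ty": -0.68, "tz": -0.45, "ax": 0, "ay": 0, "az": 0}
  ]
}}

```text
clock: 4.95
tool_pos: [0.329, -0.1599, 0.084]
orientation: [0.604, 3.081, -0.001]
contact_force: [0.6, 0.4, -0.9]
grip_width: 0.0451
grasp_force: 61.9
```

{"api": "arm_command", "payload": {
  "targets": [
    {"tx": 0, "ty": 0, "tz": -0.07, "ax": 0, "ay": 0, "az": 0},
    {"tx": 0, "ty": 0, "tz": -0.12, "ax": 0, "ay": 0, "az": 0},
    {"tx": 0, "ty": 0, "tz": -0.14, "ax": 0, "ay": 0, "az": 0},
    {"tx": 0, "ty": 0, "tz": -0.15, "ax": 0, "ay": 0, "az": 0},
    {"tx": 0, "ty": 0, "tz": -0.15, "ax": 0, "ay": 0, "az": 0}
  ]
}}

```text
clock: 5.58
tool_pos: [0.3301, -0.1593, 0.0564]
orientation: [0.598, 3.082, -0.002]
contact_force: [-5.0, 2.7, 20.9]
grip_width: 0.045
grasp_force: 64.2
```

{"api": "arm_command", "payload": {
  "targets": [
    {"tx": 0, "ty": 0, "tz": 0.01, "ax": 0, "ay": 0, "az": 0},
    {"tx": 0, "ty": 0, "tz": 0.01, "ax": 0, "ay": 0, "az": 0},
    {"tx": 0, "ty": 0, "tz": 0.01, "ax": 0, "ay": 0, "az": 0},
    {"tx": 0, "ty": 0, "tz": 0.01, "ax": 0, "ay": 0, "az": 0}
  ],
  "gripper": 100
}}

```text
clock: 6.08
tool_pos: [0.3293, -0.1588, 0.0558]
orientation: [-0.599, -3.084, -0.0]
contact_force: [0.0, -0.4, 0.5]
grip_width: 0.0854
grasp_force: 0.0
```

{"api": "arm_command", "payload": {
  "targets": [
    {"tx": 0, "ty": 0, "tz": 0.2, "ax": 0, "ay": 0, "az": 0},
    {"tx": 0, "ty": 0, "tz": 0.5, "ax": 0, "ay": 0, "az": 0},
    {"tx": 0, "ty": 0, "tz": 0.7, "ax": 0, "ay": 0, "az": 0}
  ]
}}

```text
clock: 6.45
tool_pos: [0.3299, -0.1592, 0.1982]
orientation: [0.599, 3.082, -0.001]
contact_force: [0.8, -0.0, 0.1]
grip_width: 0.0856
grasp_force: 0.0
```

```bash
cat >> h.py <<'E'
np.set_printoptions(precision=4,suppress=True)
def goto(p,yaw,tilt):
    """units of a move from the present pose to TCP p, tool y along yaw+90deg, tilted (rad) forwards"""
    o=get_obs(); R0=R.from_rotvec(o["orientation"])
    Y=np.array([-np.sin(yaw),np.cos(yaw),0]); Z=np.array([np.cos(yaw)*np.sin(tilt),np.sin(yaw)*np.sin(tilt),-np.cos(tilt)])
    best=min((R.from_matrix(np.c_[np.cross(s*Y,Z),s*Y,Z])*R0.inv() for s in(1,-1)),key=lambda r:r.magnitude())
    print("at",o["tool_pos"],"shift",(np.array(p)-o["tool_pos"])/.2,"turn",best.as_rotvec()/2,"deg",np.degrees(best.magnitude()))
E
python3 - <<'E'
from h import *
goto((.55,.062,.17),-.13,np.radians(35))
E
```

```text
at [ 0.3299 -0.1592  0.1982] shift [ 1.1006  1.1059 -0.1409] turn [-0.0773 -0.2951  0.123 ] deg 37.69006957832263
```

{"api": "arm_command", "payload": {
  "targets": [
    {"tx": 0.2, "ty": 0.2, "tz": 0, "ax": -0.019, "ay": -0.074, "az": 0.031},
    {"tx": 0.4, "ty": 0.4, "tz": 0, "ax": -0.039, "ay": -0.148, "az": 0.062},
    {"tx": 0.6, "ty": 0.6, "tz": 0, "ax": -0.058, "ay": -0.221, "az": 0.092},
    {"tx": 0.8, "ty": 0.8, "tz": 0, "ax": -0.077, "ay": -0.295, "az": 0.123},
    {"tx": 0.9, "ty": 0.95, "tz": -0.1, "ax": -0.077, "ay": -0.295, "az": 0.123}
  ],
  "gripper": 60
}}

```text
clock: 7.08
tool_pos: [0.5082, 0.0332, 0.1755]
orientation: [0.163, 2.527, -0.049]
contact_force: [-0.5, -1.2, 0.7]
grip_width: 0.0511
grasp_force: 0.0
```

{"api": "arm_command", "payload": {
  "targets": [
    {"tx": 0.1, "ty": 0.15, "tz": -0.04, "ax": 0, "ay": 0, "az": 0},
    {"tx": 0.1, "ty": 0.15, "tz": -0.04, "ax": 0, "ay": 0, "az": 0},
    {"tx": 0.1, "ty": 0.15, "tz": -0.04, "ax": 0, "ay": 0, "az": 0}
  ]
}}

```text
clock: 7.45
tool_pos: [0.5286, 0.0611, 0.1673]
orientation: [0.164, 2.531, -0.051]
contact_force: [-0.4, 0.3, -0.3]
grip_width: 0.0513
grasp_force: 0.0
```

Run:
```python
from h import *
read_camera("wrist")
c=cam("wrist");im=read_camera("wrist");save(im,"w4");o=get_obs();print(o["clock"],o["tool_pos"])
np.savez("pics/w4.npz",K=c[0],R=c[1],t=c[2])
for k in("tray_handle","rod_top"):
    print(k,[(np.round(r["bbox"]).astype(int).tolist(),round(r["score"],2)) for r in recognise("wrist",k)][:4])
a=np.array([.992,-.13,0]);hc=np.array([.6315,.051,.052])
print("pred handle bottom/centre/top",[proj(c,hc+s*np.r_[-a[:2]*np.sin(.61),np.cos(.61)]).round() for s in(-.025,0,.025)])
```

```text
7.55 [0.5287 0.0604 0.1679]
tray_handle [([320, 278, 90, 175], 0.94), ([567, 30, 146, 56], 0.53)]
rod_top [([318, 274, 85, 174], 0.59)]
pred handle bottom/centre/top [array([323., 201.]), array([323., 209.]), array([324., 218.])]
```

View pics/w4.png

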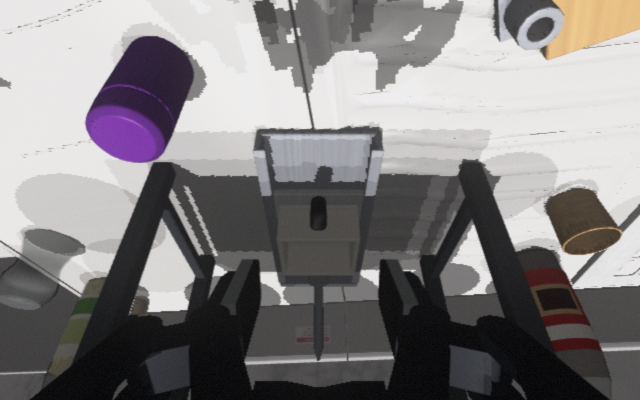

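The handle is at (318,212), the press front edge runs from (257,130) to (381,130), and the rod tip is at (318,358). The gripper is lined up with the press, the shelf legs at (165,165) and (475,165) are clear, and the purple shaker is off to the side.

Run:
```python
from h import *
d=np.load("pics/w4.npz");c=(d["K"],d["R"],d["t"])
a,b=atz(c,(257,130),.03),atz(c,(382,130),.03);print("front",a,b,np.linalg.norm(a-b),(a+b)/2,"yaw",np.arctan2(*((b-a)[[0,1]]*[-1,1])))
r=atz(c,(318.5,358),.145);print("rod",r)
h=atz(c,(318,213),.052);print("handle c",h,"rod-handle",r-h)
l,rr=atz(c,(165,165),.25),atz(c,(476,165),.25);print("legs?",l,rr)
yaw=-.13
goto(h+.06*np.array([-np.sin(.61)*np.cos(yaw),-np.sin(.61)*np.sin(yaw),np.cos(.61)]),yaw,.61)
goto(h,yaw,.61)
```

```text
front [0.5553 0.0092 0.03  ] [0.5678 0.1041 0.03  ] 0.09575712667387637 [0.5616 0.0566 0.03  ] yaw -0.1310454843088681
rod [0.7492 0.031  0.145 ]
handle c [0.6369 0.0454 0.052 ] rod-handle [ 0.1123 -0.0144  0.093 ]
legs? [0.3801 0.0822 0.25  ] [0.3795 0.0777 0.25  ]
at [0.529  0.0602 0.1682] shift [ 0.3691 -0.0516 -0.3352] turn [-0.0006 -0.0007  0.0007] deg 0.13277149514096287
at [0.529  0.0602 0.1682] shift [ 0.5395 -0.0739 -0.5811] turn [-0.0006 -0.0007  0.0007] deg 0.13277149514096287
```

{"api": "arm_command", "payload": {
  "targets": [
    {"tx": 0.18, "ty": -0.025, "tz": -0.17, "ax": 0, "ay": 0, "az": 0},
    {"tx": 0.355, "ty": -0.05, "tz": -0.335, "ax": 0, "ay": 0, "az": 0},
    {"tx": 0.44, "ty": -0.062, "tz": -0.46, "ax": 0, "ay": 0, "az": 0},
    {"tx": 0.525, "ty": -0.073, "tz": -0.57, "ax": 0, "ay": 0, "az": 0},
    {"tx": 0.525, "ty": -0.073, "tz": -0.57, "ax": 0, "ay": 0, "az": 0}
  ]
}}

```text
clock: 8.28
tool_pos: [0.6351, 0.0467, 0.0544]
orientation: [0.166, 2.534, -0.057]
contact_force: [-0.8, -0.2, 0.1]
grip_width: 0.0507
grasp_force: 0.0
```

{"api": "arm_command", "payload": {
  "targets": [
    {"tx": 0, "ty": 0, "tz": 0, "ax": 0, "ay": 0, "az": 0},
    {"tx": 0, "ty": 0, "tz": 0, "ax": 0, "ay": 0, "az": 0},
    {"tx": 0, "ty": 0, "tz": 0, "ax": 0, "ay": 0, "az": 0},
    {"tx": 0, "ty": 0, "tz": 0, "ax": 0, "ay": 0, "az": 0}
  ],
  "gripper": 0
}}

```text
clock: 8.78
tool_pos: [0.6344, 0.0459, 0.0573]
orientation: [0.169, 2.531, -0.06]
contact_force: [-0.6, -6.0, 3.1]
grip_width: 0.0123
grasp_force: 60.4
```

{"api": "arm_command", "payload": {
  "targets": [
    {"tx": -0.1, "ty": 0.013, "tz": 0, "ax": 0, "ay": 0, "az": 0},
    {"tx": -0.25, "ty": 0.033, "tz": 0, "ax": 0, "ay": 0, "az": 0},
    {"tx": -0.42, "ty": 0.055, "tz": 0, "ax": 0, "ay": 0, "az": 0},
    {"tx": -0.59, "ty": 0.077, "tz": 0, "ax": 0, "ay": 0, "az": 0},
    {"tx": -0.74, "ty": 0.097, "tz": 0, "ax": 0, "ay": 0, "az": 0}
  ]
}}

```text
clock: 9.4
tool_pos: [0.4745, 0.0669, 0.0609]
orientation: [0.168, 2.581, -0.049]
contact_force: [8.5, 7.8, -72.3]
grip_width: 0.0119
grasp_force: 58.5
```

{"api": "arm_command", "payload": {
  "targets": [
    {"tx": -0.05, "ty": 0.007, "tz": 0, "ax": 0, "ay": 0, "az": 0},
    {"tx": -0.1, "ty": 0.013, "tz": 0, "ax": 0, "ay": 0, "az": 0},
    {"tx": -0.12, "ty": 0.016, "tz": 0, "ax": 0, "ay": 0, "az": 0},
    {"tx": -0.14, "ty": 0.018, "tz": 0, "ax": 0, "ay": 0, "az": 0}
  ]
}}

```text
clock: 9.9
tool_pos: [0.4589, 0.0691, 0.0698]
orientation: [0.17, 2.568, -0.05]
contact_force: [40.2, -5.4, -69.1]
grip_width: 0.0097
grasp_force: 57.4
```

```bash
python3 - <<'E'
from h import *
o=get_obs();print(o["clock"],o["joint_positions"],o["tool_pos"],o["orientation"],o["contact_force"],o["ft_torque"])
im=read_camera("scene");save(im,"s5",(200,80,440,360),2.1);save(read_camera("top"),"t5",(215,90,435,310),2.7)
E
python3 -c "
import cv2;a=cv2.imread('pics/s5.png');b=cv2.imread('pics/t5.png')[:588];h=min(len(a),len(b));cv2.imwrite('pics/c5.png',cv2.resize(cv2.hconcat([a[:h,:504],b[:h]]),None,fx=.72,fy=.72))"
```

```text
9.9 [ 0.0981  0.125   2.4082 -1.1749  0.1338 -0.2044] [0.4589 0.0691 0.0698] [ 0.1696  2.5682 -0.0501] [ 40.1996  -5.4268 -69.0848] [ 0.1179  0.494  -0.1871]
```

View pics/c5.png

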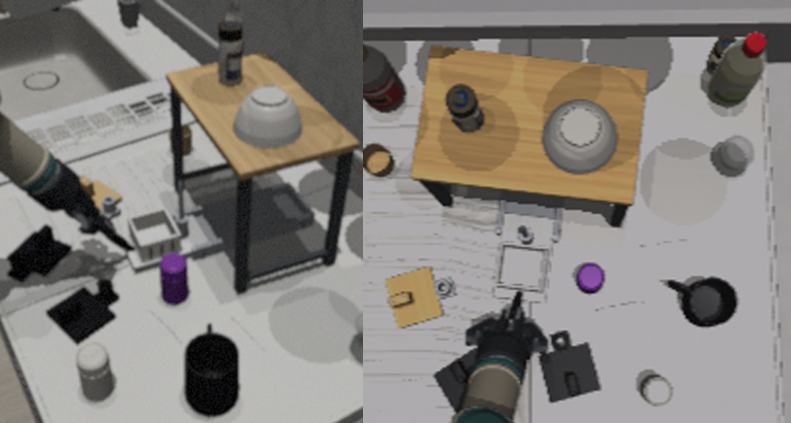

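The shaker stands upright at the front right and the tray is nearly out, with the mould in front of the shelf. However, joint 4 has reached its range limit and the grip has ridden up the handle. I'll let go and re-grip with the tool nearly vertical.

{"api": "arm_command", "payload": {
  "targets": [
    {"tx": 0, "ty": 0, "tz": 0.05, "ax": 0, "ay": 0, "az": 0},
    {"tx": 0, "ty": 0, "tz": 0.05, "ax": 0, "ay": 0, "az": 0},
    {"tx": 0, "ty": 0, "tz": 0.05, "ax": 0, "ay": 0, "az": 0}
  ],
  "gripper": 60
}}

```text
clock: 10.38
tool_pos: [0.4614, 0.0698, 0.0851]
orientation: [0.166, 2.556, -0.048]
contact_force: [0.8, -1.2, 0.8]
grip_width: 0.0514
grasp_force: 0.0
```

{"api": "arm_command", "payload": {
  "targets": [
    {"tx": -0.02, "ty": 0, "tz": 0.25, "ax": 0, "ay": 0, "az": 0},
    {"tx": -0.02, "ty": 0, "tz": 0.5, "ax": 0.012, "ay": 0.09, "az": 0},
    {"tx": -0.02, "ty": 0, "tz": 0.6, "ax": 0.024, "ay": 0.18, "az": 0},
    {"tx": -0.02, "ty": 0, "tz": 0.6, "ax": 0.03, "ay": 0.24, "az": 0},
    {"tx": -0.02, "ty": 0, "tz": 0.6, "ax": 0.03, "ay": 0.24, "az": 0}
  ]
}}

```text
clock: 11.0
tool_pos: [0.4592, 0.0699, 0.2081]
orientation: [0.196, 3.036, -0.011]
contact_force: [0.0, -0.9, -0.9]
grip_width: 0.051
grasp_force: 0.0
```

Run:
```python
from h import *
read_camera("wrist");read_camera("wrist")
c=cam("wrist");im=read_camera("wrist");save(im,"w6");o=get_obs();print(o["clock"],o["tool_pos"],o["joint_positions"])
np.savez("pics/w6.npz",K=c[0],R=c[1],t=c[2])
print([(np.round(r["bbox"]).astype(int).tolist(),round(r["score"],2)) for r in recognise("wrist","tray_handle")][:4])
goto((.46,.07,.056),-.13,.15)
```

```text
11.15 [0.4585 0.0685 0.2043] [ 0.0122  0.0709  1.8268 -0.0191  1.1485 -1.4196]
[([323, 263, 94, 215], 0.72)]
at [0.4566 0.0689 0.2035] shift [ 0.0172  0.0054 -0.7373] turn [-0.0018 -0.0277  0.0007] deg 3.176512974930391
```

View pics/w6.png

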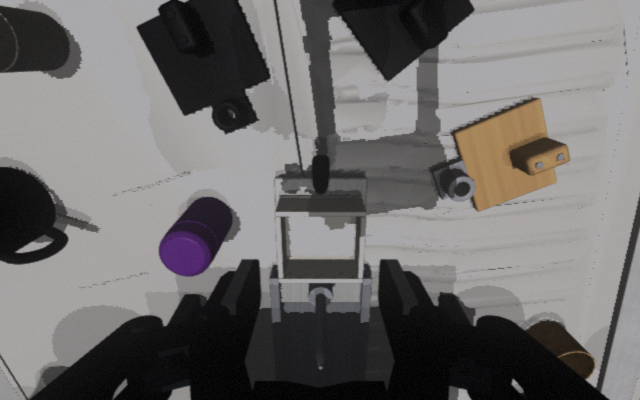

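The tray is out, with the mould rim between rows 195 and 280, the rod from its collar at (320,293) to its tip at (320,367), and the handle at (320,172). The wooden lid's sleeve is at (459,186) and its grip is at (548,160).

Run:
```python
from h import *
d=np.load("pics/w6.npz");c=(d["K"],d["R"],d["t"])
for n,p,z in(("rodtip",(320.5,367),.145),("collar",(320,293),.06),("handle tip",(320,161),.068),("handle bot front",(321,191),.031),("hole",(459.5,186.5),.036),("g1",(535,165),.046),("g2",(561,156.5),.046),("rimFL",(365,207),.06),("rimFR",(279,207),.06),("base front L",(372,270),.03),("base front R",(272,270),.03)):print(n,atz(c,p,z))
```

```text
rodtip [0.5837 0.0527 0.145 ]
collar [0.5794 0.0529 0.06  ]
handle tip [0.4481 0.0702 0.068 ]
handle bot front [0.4868 0.066  0.031 ]
hole [0.4972 0.1921 0.036 ]
g1 [0.4819 0.2525 0.046 ]
g2 [0.4771 0.2737 0.046 ]
rimFL [0.4958 0.1031 0.06  ]
rimFR [0.4861 0.0295 0.06  ]
base front L [0.5798 0.1068 0.03  ]
base front R [0.5664 0.0047 0.03  ]
```

{"api": "arm_command", "payload": {
  "targets": [
    {"tx": 0.02, "ty": 0, "tz": -0.25, "ax": 0, "ay": -0.028, "az": 0},
    {"tx": 0.02, "ty": 0, "tz": -0.5, "ax": 0, "ay": -0.028, "az": 0},
    {"tx": 0.02, "ty": 0, "tz": -0.74, "ax": 0, "ay": -0.028, "az": 0},
    {"tx": 0.02, "ty": 0, "tz": -0.74, "ax": 0, "ay": -0.028, "az": 0}
  ]
}}

```text
clock: 11.7
tool_pos: [0.4554, 0.0698, 0.0529]
orientation: [0.194, 2.995, -0.008]
contact_force: [-1.1, -0.5, -1.2]
grip_width: 0.051
grasp_force: 0.0
```

{"api": "arm_command", "payload": {
  "targets": [
    {"tx": 0, "ty": 0, "tz": 0, "ax": 0, "ay": 0, "az": 0},
    {"tx": 0, "ty": 0, "tz": 0, "ax": 0, "ay": 0, "az": 0},
    {"tx": 0, "ty": 0, "tz": 0, "ax": 0, "ay": 0, "az": 0},
    {"tx": 0, "ty": 0, "tz": 0, "ax": 0, "ay": 0, "az": 0}
  ],
  "gripper": 0
}}

```text
clock: 12.2
tool_pos: [0.4629, 0.0688, 0.0586]
orientation: [0.192, 2.98, -0.009]
contact_force: [-1.7, -5.2, 6.0]
grip_width: 0.0118
grasp_force: 58.8
```

{"api": "arm_command", "payload": {
  "targets": [
    {"tx": -0.03, "ty": 0.004, "tz": 0, "ax": 0, "ay": 0, "az": 0},
    {"tx": -0.06, "ty": 0.008, "tz": 0, "ax": 0, "ay": 0, "az": 0},
    {"tx": -0.08, "ty": 0.01, "tz": 0, "ax": 0, "ay": 0, "az": 0},
    {"tx": -0.08, "ty": 0.01, "tz": 0, "ax": 0, "ay": 0, "az": 0}
  ]
}}

```text
clock: 12.7
tool_pos: [0.4627, 0.0689, 0.0592]
orientation: [0.188, 2.952, -0.01]
contact_force: [37.7, -14.1, -48.1]
grip_width: 0.0118
grasp_force: 59.5
```

{"api": "arm_command", "payload": {
  "targets": [
    {"tx": 0.07, "ty": -0.01, "tz": 0, "ax": 0, "ay": 0, "az": 0},
    {"tx": 0.07, "ty": -0.01, "tz": 0, "ax": 0, "ay": 0, "az": 0}
  ]
}}

```text
clock: 12.95
tool_pos: [0.4635, 0.0687, 0.0586]
orientation: [0.193, 2.977, -0.008]
contact_force: [0.7, -5.3, 7.9]
grip_width: 0.0116
grasp_force: 66.8
```

{"api": "arm_command", "payload": {
  "targets": [
    {"tx": 0, "ty": 0, "tz": 0, "ax": 0, "ay": 0, "az": 0},
    {"tx": 0, "ty": 0, "tz": 0, "ax": 0, "ay": 0, "az": 0},
    {"tx": 0, "ty": 0, "tz": 0, "ax": 0, "ay": 0, "az": 0},
    {"tx": 0, "ty": 0, "tz": 0.25, "ax": 0, "ay": 0, "az": 0},
    {"tx": 0, "ty": 0, "tz": 0.6, "ax": 0, "ay": 0, "az": 0}
  ],
  "gripper": 60
}}

```text
clock: 13.58
tool_pos: [0.4577, 0.07, 0.1687]
orientation: [0.194, 2.989, -0.006]
contact_force: [1.6, 0.3, -0.2]
grip_width: 0.0511
grasp_force: 0.0
```

Run:
```python
from h import *
goto((.479,.264,.19),-1.31,0)
goto((.479,.264,.19),-.13,0)
```

```text
at [0.4577 0.07   0.1687] shift [0.1064 0.97   0.1065] turn [ 0.0489  0.0601 -0.5891] deg 68.09204593423794
at [0.4577 0.07   0.1687] shift [0.1064 0.97   0.1065] turn [ 0.0068  0.0728 -0.0002] deg 8.376237975117471
```

{"api": "arm_command", "payload": {
  "targets": [
    {"tx": 0, "ty": 0.1, "tz": 0.1, "ax": 0.007, "ay": 0.009, "az": -0.084},
    {"tx": 0.02, "ty": 0.35, "tz": 0.1, "ax": 0.014, "ay": 0.017, "az": -0.168},
    {"tx": 0.05, "ty": 0.6, "tz": 0.1, "ax": 0.021, "ay": 0.026, "az": -0.252},
    {"tx": 0.08, "ty": 0.85, "tz": 0.1, "ax": 0.028, "ay": 0.034, "az": -0.337},
    {"tx": 0.1, "ty": 0.97, "tz": 0.1, "ax": 0.035, "ay": 0.043, "az": -0.42}
  ]
}}

```text
clock: 14.2
tool_pos: [0.4789, 0.2668, 0.1885]
orientation: [1.449, 2.735, -0.003]
contact_force: [0.7, -0.7, -0.1]
grip_width: 0.0513
grasp_force: 0.0
```

Run:
```python
from h import *
goto((.479,.264,.19),-1.31,0)
```

```text
at [0.4789 0.2668 0.1885] shift [ 0.0006 -0.0138  0.0074] turn [ 0.0152  0.0179 -0.1677] deg 19.39887382747432
```

{"api": "arm_command", "payload": {
  "targets": [
    {"tx": 0, "ty": 0, "tz": 0, "ax": 0.008, "ay": 0.009, "az": -0.084},
    {"tx": 0, "ty": 0, "tz": 0, "ax": 0.015, "ay": 0.018, "az": -0.168},
    {"tx": 0, "ty": 0, "tz": 0, "ax": 0.015, "ay": 0.018, "az": -0.168}
  ]
}}

```text
clock: 14.58
tool_pos: [0.4792, 0.2638, 0.1884]
orientation: [1.909, 2.494, -0.003]
contact_force: [-0.7, -0.3, 0.3]
grip_width: 0.0516
grasp_force: 0.0
```

Run:
```python
from h import *
read_camera("wrist")
c=cam("wrist");im=read_camera("wrist");np.save("pics/w7.npy",im);o=get_obs();print(o["clock"],o["tool_pos"],o["orientation"],o["joint_positions"])
np.savez("pics/w7.npz",K=c[0],R=c[1],t=c[2])
# project expected studs, sleeve
print(proj(c,(.479,.264,.046)),proj(c,(.498,.193,.036)))
save(im,"w7",(160,60,480,360),2)
```

```text
14.675 [0.479  0.2638 0.1886] [ 1.9075  2.4949 -0.0023] [ 0.3772  0.2581  1.6258 -0.0018  1.2584  0.1125]
[319.5866 190.5048] [319.2182 265.0758]
```

View pics/w7.png

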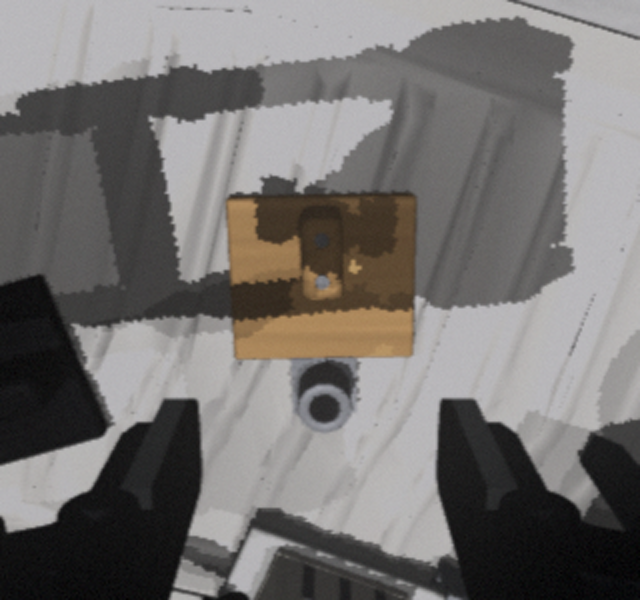

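The view is centred on the wooden lid: the grip studs are at full-picture (320.5,181) and (320.5,200.5), and the sleeve mouth is at (322.5,263.5), as predicted.

Run:
```python
from h import *
d=np.load("pics/w7.npz");c=(d["K"],d["R"],d["t"])
P=lambda x,y:(160+x/2,60+y/2)
h=atz(c,P(324.5,407),.036);g=(atz(c,P(320.5,242),.046)+atz(c,P(321,281),.046))/2
print(h,g,np.linalg.norm((h-g)[:2]),np.arctan2(*(h-g)[[1,0]]))
a,b=atz(c,P(228,195),.01),atz(c,P(415,193),.01);e,f=atz(c,P(235,358),.01),atz(c,P(412,355),.01)
print("board edge yaw",np.arctan2(*(b-a)[[1,0]])-np.pi/2,np.arctan2(*(f-e)[[1,0]])-np.pi/2,np.linalg.norm(a-b),np.linalg.norm(((a+b)-(e+f))/2))
goto((g[0],g[1],.035),-1.31,0)
```

```text
[0.5003 0.1953 0.036 ] [0.4797 0.2639 0.046 ] 0.0716423688054461 -1.2796693818657183
board edge yaw -1.294444523637165 -1.2868811729521736 0.08530815868073824 0.07970923619047128
at [0.479  0.2638 0.1886] shift [ 0.0036  0.0007 -0.7679] turn [ 0.0009 -0.     -0.0022] deg 0.27801840866602795
```

{"api": "arm_command", "payload": {
  "targets": [
    {"tx": 0.003, "ty": 0, "tz": -0.25, "ax": 0, "ay": 0, "az": 0.011},
    {"tx": 0.003, "ty": 0, "tz": -0.5, "ax": 0, "ay": 0, "az": 0.011},
    {"tx": 0.003, "ty": 0, "tz": -0.7, "ax": 0, "ay": 0, "az": 0.011},
    {"tx": 0.003, "ty": 0, "tz": -0.763, "ax": 0, "ay": 0, "az": 0.011},
    {"tx": 0.003, "ty": 0, "tz": -0.763, "ax": 0, "ay": 0, "az": 0.011}
  ]
}}

```text
clock: 15.3
tool_pos: [0.4799, 0.2638, 0.0362]
orientation: [1.882, 2.514, -0.002]
contact_force: [0.9, -1.0, 0.4]
grip_width: 0.0512
grasp_force: 0.0
```

{"api": "arm_command", "payload": {
  "targets": [
    {"tx": 0, "ty": 0, "tz": 0, "ax": 0, "ay": 0, "az": 0},
    {"tx": 0, "ty": 0, "tz": 0, "ax": 0, "ay": 0, "az": 0},
    {"tx": 0, "ty": 0, "tz": 0, "ax": 0, "ay": 0, "az": 0},
    {"tx": 0, "ty": 0, "tz": 0, "ax": 0, "ay": 0, "az": 0}
  ],
  "gripper": 0
}}

```text
clock: 15.8
tool_pos: [0.4811, 0.2643, 0.0381]
orientation: [1.882, 2.512, 0.003]
contact_force: [-0.1, -0.0, 5.5]
grip_width: 0.0146
grasp_force: 58.5
```

{"api": "arm_command", "payload": {
  "targets": [
    {"tx": 0, "ty": 0, "tz": 0.1, "ax": 0, "ay": 0, "az": 0},
    {"tx": 0, "ty": 0, "tz": 0.3, "ax": 0, "ay": 0, "az": 0},
    {"tx": 0, "ty": 0, "tz": 0.5, "ax": 0, "ay": 0, "az": 0},
    {"tx": 0, "ty": 0, "tz": 0.7, "ax": 0, "ay": 0, "az": 0},
    {"tx": 0, "ty": 0, "tz": 0.85, "ax": 0, "ay": 0, "az": 0}
  ]
}}

```text
clock: 16.42
tool_pos: [0.4802, 0.2639, 0.2085]
orientation: [1.882, 2.512, 0.002]
contact_force: [0.8, -0.5, -2.3]
grip_width: 0.0147
grasp_force: 58.8
```

Run:
```python
from h import *
# lid at press: hole over rod est (.581,.053), yaw -.13
y=-.13;rod=np.array([.581,.053]);g=rod-.073*np.array([np.cos(y),np.sin(y)])
o=get_obs();print(o["clock"],o["contact_force"])
goto((*g,.215),y,0); goto((*g,.215),-1.287,0)
```

```text
16.425 [ 0.7887 -0.517  -2.2735]
at [0.4802 0.2639 0.2085] shift [ 0.142  -1.0072  0.0323] turn [-0.0005  0.0014  0.578 ] deg 66.2320633974463
at [0.4802 0.2639 0.2085] shift [ 0.142  -1.0072  0.0323] turn [ 0.0003  0.0014 -0.0005] deg 0.17023857274522325
```

{"api": "arm_command", "payload": {
  "targets": [
    {"tx": -0.05, "ty": -0.15, "tz": 0.03, "ax": 0, "ay": 0, "az": 0.083},
    {"tx": -0.1, "ty": -0.35, "tz": 0.03, "ax": 0, "ay": 0, "az": 0.166},
    {"tx": -0.1, "ty": -0.55, "tz": 0.03, "ax": 0, "ay": 0, "az": 0.249},
    {"tx": -0.1, "ty": -0.75, "tz": 0.03, "ax": 0, "ay": 0, "az": 0.332},
    {"tx": -0.1, "ty": -0.95, "tz": 0.03, "ax": 0, "ay": 0, "az": 0.415}
  ]
}}

```text
clock: 17.05
tool_pos: [0.4595, 0.0726, 0.2126]
orientation: [0.701, 3.06, -0.0]
contact_force: [0.1, -0.6, -2.5]
grip_width: 0.0147
grasp_force: 58.9
```

{"api": "arm_command", "payload": {
  "targets": [
    {"tx": 0, "ty": 0, "tz": 0, "ax": 0, "ay": 0, "az": 0.083},
    {"tx": 0.05, "ty": -0.05, "tz": 0, "ax": 0, "ay": 0.001, "az": 0.163},
    {"tx": 0.14, "ty": -0.06, "tz": 0, "ax": 0, "ay": 0.001, "az": 0.163},
    {"tx": 0.2, "ty": -0.06, "tz": 0, "ax": 0, "ay": 0.001, "az": 0.163},
    {"tx": 0.2, "ty": -0.06, "tz": 0, "ax": 0, "ay": 0.001, "az": 0.163}
  ]
}}

```text
clock: 17.68
tool_pos: [0.5011, 0.0621, 0.212]
orientation: [-0.206, -3.135, 0.001]
contact_force: [0.4, 0.8, -2.0]
grip_width: 0.0152
grasp_force: 59.0
```

Run:
```python
from h import *
read_camera("wrist")
ims=[]
for n in("wrist","top","scene"):
    c=cam(n);im=read_camera(n);np.savez(f"pics/{n}8.npz",K=c[0],R=c[1],t=c[2],im=im)
    ims.append(im)
    for k in("rod","hole"): 
        pass
    o=get_obs();print(n,o["clock"],o["tool_pos"],o["orientation"])
    rod=(.581,.053)
    print("tip",proj(c,(*rod,.145)),"foot",proj(c,(*rod,.06)),"hole top",proj(c,(o["tool_pos"][0]+.073*.9915,o["tool_pos"][1]-.073*.13,o["tool_pos"][2]-.037+.036)))
a=cv2.resize(ims[0][180:400,220:420],None,fx=2,fy=2)
b=cv2.resize(ims[1][175:245,260:330],None,fx=5,fy=5,interpolation=cv2.INTER_CUBIC)
s=cv2.resize(ims[2][160:270,270:380],None,fx=4,fy=4,interpolation=cv2.INTER_CUBIC)
H=440;p=lambda x:np.vstack([x,np.zeros((H-len(x),x.shape[1],3),np.uint8)]) if len(x)<H else x[:H]
b=b[:, :]
out=cv2.hconcat([p(a)[:, :],p(b),p(s)]);print(out.shape)
save(out,"c8",None,.66)
```

```text
wrist 17.775 [0.4996 0.0621 0.2118] [-0.2042 -3.1331  0.001 ]
tip [321.3781 331.3857] foot [320.8687 274.2579] hole top [319.1869 395.9533]
top 17.825 [0.4994 0.0621 0.2119] [-0.2041 -3.1332  0.001 ]
tip [296.4534 207.1882] foot [298.0844 210.8813] hole top [295.1511 207.1474]
scene 17.875 [0.4994 0.0621 0.212 ] [-0.2039 -3.1336  0.001 ]
tip [317.7119 199.6162] foot [318.7025 224.1133] hole top [313.6535 180.0833]
(440, 1190, 3)
```

View pics/c8.png

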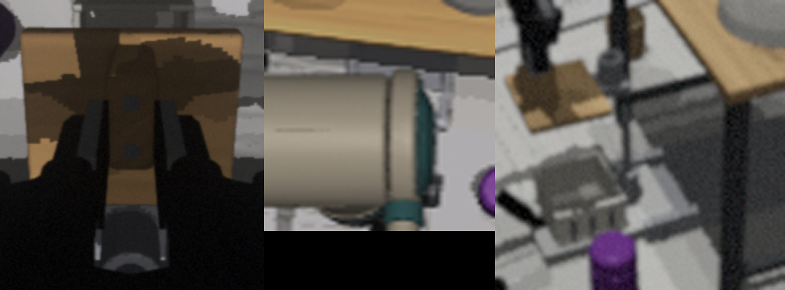

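The sleeve hangs just in front of the rod, and in the scene view its top is at about (314,181). All ten pictures are used, so from here I'll measure in code.

Run:
```python
from h import *
d=np.load("pics/w6.npz");c=(d["K"],d["R"],d["t"])
g=cv2.cvtColor(cv2.imread("pics/w6.png"),cv2.COLOR_BGR2GRAY)
print(g[280:376:3,308:334:1])
s=np.load("pics/scene8.npz");gs=cv2.cvtColor(s["im"],cv2.COLOR_RGB2GRAY);print(gs[190:234:2,308:330])
```

```text
[[167 166 167 164 166 168 165 167 165 166 167 167 166 166 164 167 166 166
  167 167 166 166 166 165 166 166]
 [121  86  72  71  69  71  72  73  70  70  69  70  67  71  69  68  69  65
   68  68  66  71  69  70  75  82]
 [113  61  43  43  42  40  43  37  38  40  41  51  52  50  47  46  40  37
   38  39  38  33  35  39  60  82]
 [108  50  42  44  64  89 104 104 106 105 101 102 104 107 105 111 124 122
  122 109  74  47  37  41  89 135]
 [106  74 105 126 125 124 111 102 100 103 103 100 101  96 101 102 116 128
  131 129 131 125 111  80  79 121]
 [107 102 113 114 113 112 107  88  63  43  40  39  41  38  35  42  62  98
  125 127 127 127 127 119  98 110]
 [130 120 112 113 111 113 104  75  42  39  39  39  39  36  41  37  34  45
   61  86  99  96 119 122 125 131]
 [133 126 118 116 115 113 106  79  43  38  36  36  39  38  38  34  36  43
   57  66  63  65  93 125 131 135]
 [ 93  90  95  98 104 118 113  83  42  37  36  40  39  35  38  36  34  39
   56  66  76  85  92  94  95  93]
 [ 93  91  96  96  96  93  87  66  39  37  39  38  37  40  36  32  37  44
   71  90  92  95  93  94  91  94]
 [ 90  92 
[... 3735 characters left out ...]
7  64  57  97 124 132 136 141
  133 126 124 118]
 [ 73  98 117 107 107 123 134 131 115 101  81  55  58  88 107 117 114 108
   96  75  62  64]
 [ 66  74  92 115 103  80  82  83  83  80  66  57  53  59  72  79  91 105
  121 111  80  60]
 [ 67  67  66  82  88  86  63  58  71  70  60  52  60  85 110 126 143 159
  162 159 146 128]
 [ 72  68  65  68  70  82  85  83  66  53  54  76 108 125 111 104 128 153
  160 164 162 152]
 [ 81  75  68  71  67  68  74  75  61  51  56  62  66  67  61  69 120 151
  164 164 161 161]
 [105  95  78  68  69  65  71  78  86  69  54  53  62  64  56  56  84 126
  155 163 162 165]
 [117 111  98  85  71  68  69  76  85  92  79  70  65  54  56  54  64  95
  142 161 162 163]]
```

{"api": "arm_command", "payload": {
  "targets": [
    {"tx": 0.03, "ty": 0, "tz": 0, "ax": 0, "ay": 0, "az": 0},
    {"tx": 0.058, "ty": 0, "tz": -0.05, "ax": 0, "ay": 0, "az": 0},
    {"tx": 0.058, "ty": 0, "tz": -0.11, "ax": 0, "ay": 0, "az": 0},
    {"tx": 0.058, "ty": 0, "tz": -0.11, "ax": 0, "ay": 0, "az": 0},
    {"tx": 0.058, "ty": 0, "tz": -0.11, "ax": 0, "ay": 0, "az": 0}
  ]
}}

```text
clock: 18.5
tool_pos: [0.5114, 0.0618, 0.1899]
orientation: [-0.204, -3.134, 0.001]
contact_force: [0.4, 0.3, -2.1]
grip_width: 0.015
grasp_force: 59.0
```

Run:
```python
from h import *
o=get_obs();tp=o["tool_pos"];print(o["clock"],tp,o["orientation"])
im=read_camera("scene");c=cam("scene");g=cv2.cvtColor(im,cv2.COLOR_RGB2GRAY);np.save("pics/s9.npy",im)
hole=tp+[.073*.9915,-.073*.13,-.001]
print("pred sleeve top/bottom",proj(c,hole),proj(c,hole-[0,0,.036]),"tip",proj(c,(.5835,.0525,.145)),"foot",proj(c,(.5835,.0525,.06)))
print(g[184:216:2,308:334])
```

```text
18.5 [0.5114 0.0618 0.1899] [-0.2041 -3.1341  0.0011]
pred sleeve top/bottom [318.2747 185.8177] [318.7047 197.021 ] tip [318.6541 199.4174] foot [319.6009 223.9117]
[[179 181 182 181 175 153 110  65  57  63  68  60  78 124 155 161 163 165
  167 168 171 177 177 181 179 178]
 [169 172 179 183 178 154 117  84  69  65  58  59  72  92 114 143 156 159
  162 163 161 160 160 162 164 170]
 [151 167 175 171 158 125  89  83  72  69  65  73  77  80  98 136 156 159
  161 162 161 161 162 161 161 163]
 [115 140 156 157 155 120  71  57  70  74  74  69  65  55  83 136 155 160
  161 158 163 160 161 157 159 152]
 [ 91 103 124 141 131 103  60  54  49  58  53  47  49  49  83 130 155 152
  140 133 129 121  98  87  79  67]
 [ 91  87  93  96  84  63  51  53  57  50  50  53  48  48  56  82  84  67
   48  39  30  20  28  28  15  18]
 [ 93  90  92  93  83  66  56  52  48  49  50  49  48  58  81 107 118  95
   62  29  25  33  41  45  52  56]
 [ 92  94  90  92  91  84  81  73  69  65  60  62  61  68  88 100  92  81
   67  68  73  75  77  80  78  82]
 [ 86  89  91  90  91  95  90  80  75  62  53  48  50  53  57  64  66  70
   78  84  78  84  74  81  81  77]
 [ 78  90 100 100 105 107 124 141 120  80  57  50  50  45  67  77  82  81
   78  79  85  81  78  72  71  65]
 [122 138 148 153 152 156 157 161 155 127  85  51  50  52  71  72  72  68
   68  60  65  65  64  68  69  75]
 [149 147 151 153 154 158 154 154 154 145 118  76  65 108 129 115  83  60
   69  70  73  77  79  83  79  83]
 [140 136 130 126 122 113 100  90  83  79  71  53  75 123 146 145 131 105
   85  81  78  82  83  83  75  78]
 [ 83  73  83  94  97 117 126 135 133 117  85  54  71 116 142 147 144 125
   98  77  68  74  66  65  59  66]
 [139 142 150 151 150 152 158 163 158 135  92  56  66 109 137 148 145 141
  124  90  68  63  62  61  56  67]
 [135 115  99  94 103 124 147 157 157 137  93  54  62 107 137 144 147 148
  139 121  97  73  66  64  61  60]]
```

{"api": "arm_command", "payload": {
  "targets": [
    {"tx": 0, "ty": 0, "tz": -0.03, "ax": 0, "ay": 0, "az": 0},
    {"tx": 0, "ty": 0, "tz": -0.06, "ax": 0, "ay": 0, "az": 0},
    {"tx": 0, "ty": 0, "tz": -0.09, "ax": 0, "ay": 0, "az": 0}
  ]
}}

```text
clock: 18.92
tool_pos: [0.5114, 0.0617, 0.1717]
orientation: [-0.204, -3.134, 0.001]
contact_force: [-0.5, -0.3, -2.3]
grip_width: 0.0148
grasp_force: 59.0
```

{"api": "arm_command", "payload": {
  "targets": [
    {"tx": 0, "ty": 0, "tz": -0.03, "ax": 0, "ay": 0, "az": 0},
    {"tx": 0, "ty": 0, "tz": -0.06, "ax": 0, "ay": 0, "az": 0},
    {"tx": 0, "ty": 0, "tz": -0.06, "ax": 0, "ay": 0, "az": 0}
  ]
}}

```text
clock: 19.3
tool_pos: [0.5115, 0.0618, 0.1596]
orientation: [-0.204, -3.134, 0.001]
contact_force: [-0.7, -0.3, -2.1]
grip_width: 0.0149
grasp_force: 59.0
```

{"api": "arm_command", "payload": {
  "targets": [
    {"tx": 0, "ty": 0, "tz": -0.06, "ax": 0, "ay": 0, "az": 0},
    {"tx": 0, "ty": 0, "tz": -0.12, "ax": 0, "ay": 0, "az": 0},
    {"tx": 0, "ty": 0, "tz": -0.18, "ax": 0, "ay": 0, "az": 0},
    {"tx": 0, "ty": 0, "tz": -0.23, "ax": 0, "ay": 0, "az": 0},
    {"tx": 0, "ty": 0, "tz": -0.26, "ax": 0, "ay": 0, "az": 0}
  ]
}}

```text
clock: 19.92
tool_pos: [0.5113, 0.0618, 0.1073]
orientation: [-0.204, -3.134, 0.001]
contact_force: [0.4, 0.3, -2.5]
grip_width: 0.0149
grasp_force: 59.0
```

{"api": "arm_command", "payload": {
  "targets": [
    {"tx": 0, "ty": 0, "tz": -0.02, "ax": 0, "ay": 0, "az": 0},
    {"tx": 0, "ty": 0, "tz": -0.03, "ax": 0, "ay": 0, "az": 0},
    {"tx": 0, "ty": 0, "tz": -0.035, "ax": 0, "ay": 0, "az": 0},
    {"tx": 0, "ty": 0, "tz": -0.04, "ax": 0, "ay": 0, "az": 0}
  ]
}}

```text
clock: 20.42
tool_pos: [0.5118, 0.0618, 0.1004]
orientation: [0.204, 3.135, -0.001]
contact_force: [-0.1, 0.0, -2.9]
grip_width: 0.0147
grasp_force: 59.0
```

{"api": "arm_command", "payload": {
  "targets": [
    {"tx": 0, "ty": 0, "tz": -0.008, "ax": 0, "ay": 0, "az": 0},
    {"tx": 0, "ty": 0, "tz": -0.012, "ax": 0, "ay": 0, "az": 0},
    {"tx": 0, "ty": 0, "tz": -0.015, "ax": 0, "ay": 0, "az": 0}
  ]
}}

```text
clock: 20.8
tool_pos: [0.512, 0.0617, 0.0981]
orientation: [0.204, 3.134, -0.001]
contact_force: [-1.7, -0.5, 6.9]
grip_width: 0.0145
grasp_force: 60.5
```

{"api": "arm_command", "payload": {
  "targets": [
    {"tx": 0, "ty": 0, "tz": -0.005, "ax": 0, "ay": 0, "az": 0},
    {"tx": 0, "ty": 0, "tz": -0.01, "ax": 0, "ay": 0, "az": 0},
    {"tx": 0, "ty": 0, "tz": -0.01, "ax": 0, "ay": 0, "az": 0}
  ]
}}

```text
clock: 21.18
tool_pos: [0.5142, 0.0614, 0.098]
orientation: [0.203, 3.129, -0.002]
contact_force: [-1.8, -1.1, 12.6]
grip_width: 0.0146
grasp_force: 61.5
```

{"api": "arm_command", "payload": {
  "targets": [
    {"tx": 0, "ty": 0, "tz": 0.008, "ax": 0, "ay": 0, "az": 0},
    {"tx": 0, "ty": 0, "tz": 0.008, "ax": 0, "ay": 0, "az": 0}
  ]
}}

```text
clock: 21.42
tool_pos: [0.5134, 0.0616, 0.0981]
orientation: [0.204, 3.131, -0.001]
contact_force: [0.7, -1.5, 7.8]
grip_width: 0.0145
grasp_force: 60.6
```

{"api": "arm_command", "payload": {
  "targets": [
    {"tx": 0, "ty": 0, "tz": 0, "ax": 0, "ay": 0, "az": 0},
    {"tx": 0, "ty": 0, "tz": 0, "ax": 0, "ay": 0, "az": 0},
    {"tx": 0, "ty": 0, "tz": 0, "ax": 0, "ay": 0, "az": 0},
    {"tx": 0, "ty": 0, "tz": 0, "ax": 0, "ay": 0, "az": 0}
  ],
  "gripper": 60
}}

```text
clock: 21.92
tool_pos: [0.5113, 0.0618, 0.0965]
orientation: [-0.204, -3.134, 0.001]
contact_force: [0.2, -0.6, -0.5]
grip_width: 0.0515
grasp_force: 0.0
```

{"api": "arm_command", "payload": {
  "targets": [
    {"tx": 0, "ty": 0, "tz": 0.15, "ax": 0, "ay": 0, "az": 0},
    {"tx": 0, "ty": 0, "tz": 0.4, "ax": 0, "ay": 0, "az": 0},
    {"tx": -0.15, "ty": 0.02, "tz": 0.45, "ax": 0, "ay": 0, "az": 0},
    {"tx": -0.25, "ty": 0.03, "tz": 0.45, "ax": 0, "ay": 0, "az": 0},
    {"tx": -0.25, "ty": 0.03, "tz": 0.45, "ax": 0, "ay": 0, "az": 0}
  ]
}}

```text
clock: 22.55
tool_pos: [0.4596, 0.0679, 0.1861]
orientation: [-0.203, -3.133, 0.001]
contact_force: [0.1, -0.0, 0.2]
grip_width: 0.0514
grasp_force: 0.0
```

Run:
```python
from h import *
read_camera("wrist");c=cam("wrist");im=read_camera("wrist");o=get_obs();tp=o["tool_pos"];print(o["clock"],tp,o["joint_positions"])
np.savez("pics/w10.npz",K=c[0],R=c[1],t=c[2],im=im)
for n,p in(("rodtip",(.5835,.0525,.145)),("grip",(.5115,.062,.106)),("sleeve top",(.5835,.0525,.096)),("FL",(.4963,.1078,.07)),("FR",(.4848,.0205,.07))):print(n,proj(c,p))
hsv=cv2.cvtColor(im,cv2.COLOR_RGB2HSV);m=((hsv[...,0]>8)&(hsv[...,0]<25)&(hsv[...,1]>90)).astype(np.uint8)
n,l,st,ce=cv2.connectedComponentsWithStats(m)
for i in np.argsort(-st[1:,4])[:3]+1:
    pts=np.argwhere(l==i)[:,::-1].astype(np.float32);print(st[i],cv2.minAreaRect(pts),np.round(cv2.approxPolyDP(cv2.convexHull(pts),8,True)[:,0]).astype(int).tolist())
print([(np.round(r["bbox"]).astype(int).tolist(),round(r["score"],2)) for r in recognise("wrist","lid_grip")][:3])
goto((.4625,.0685,.056),-.13,.15)
```

```text
22.65 [0.4617 0.0677 0.1861] [-0.003   0.141   1.788  -0.0008  1.2131 -1.4436]
rodtip [320.3388 409.4762]
grip [320.4538 283.0052]
sleeve top [320.1801 358.3265]
FL [375.3865 236.6909]
FR [263.8589 236.5275]
[ 267  235  108   89 9135] ((320.5, 279.0), (88.0, 107.0), 90.0) [[373, 237], [369, 323], [269, 321], [267, 238]]
[567 360  50  40 327] ((590.529296875, 380.5748291015625), (62.50419998168945, 7.516782283782959), 42.08916473388672) [[616, 399], [567, 360]]
[562 360   4   3   6] ((563.9614868164062, 360.30767822265625), (3.605551242828369, 1.6641007661819458), 33.690067291259766) [[562, 360]]
[([204, 81, 135, 148], 0.84), ([402, 53, 142, 107], 0.61)]
at [0.4621 0.0677 0.1861] shift [ 0.0022  0.0041 -0.6507] turn [-0.0094 -0.0747  0.0001] deg 8.62646728209583
```

The lid's front corners are at (373,237) and (267,238), as predicted, so it lies square and flat. Next I'll grip the handle with a moderate tilt that clears the lid's grip block.

Run:
```python
from h import *
goto((.4615,.0685,.056),-.13,.3)
```

```text
at [0.4621 0.0677 0.1861] shift [-0.0028  0.0041 -0.6507] turn [-0.0191 -0.1491  0.0001] deg 17.220773833770227
```

{"api": "arm_command", "payload": {
  "targets": [
    {"tx": -0.1, "ty": 0.017, "tz": 0, "ax": -0.01, "ay": -0.075, "az": 0},
    {"tx": -0.15, "ty": 0.024, "tz": -0.15, "ax": -0.019, "ay": -0.149, "az": 0},
    {"tx": -0.1, "ty": 0.017, "tz": -0.35, "ax": -0.019, "ay": -0.149, "az": 0},
    {"tx": 0, "ty": 0.004, "tz": -0.645, "ax": -0.019, "ay": -0.149, "az": 0},
    {"tx": 0, "ty": 0.004, "tz": -0.645, "ax": -0.019, "ay": -0.149, "az": 0}
  ]
}}

```text
clock: 23.32
tool_pos: [0.4595, 0.0682, 0.0526]
orientation: [0.186, 2.848, -0.029]
contact_force: [-0.5, -0.9, -0.2]
grip_width: 0.0512
grasp_force: 0.0
```

{"api": "arm_command", "payload": {
  "targets": [
    {"tx": 0, "ty": 0, "tz": 0, "ax": 0, "ay": 0, "az": 0},
    {"tx": 0, "ty": 0, "tz": 0, "ax": 0, "ay": 0, "az": 0},
    {"tx": 0, "ty": 0, "tz": 0, "ax": 0, "ay": 0, "az": 0},
    {"tx": 0, "ty": 0, "tz": 0, "ax": 0, "ay": 0, "az": 0}
  ],
  "gripper": 0
}}

```text
clock: 23.82
tool_pos: [0.4632, 0.0686, 0.0603]
orientation: [0.184, 2.83, -0.027]
contact_force: [-1.0, -1.4, 7.8]
grip_width: 0.0118
grasp_force: 60.1
```

Run:
```python
from h import *
o=get_obs();print(o["joint_positions"]);goto((.53,.0596,.056),-.13,.3)
```

```text
[ 0.0374  0.1691  2.2031 -0.1088  0.4698 -1.3139]
at [0.4632 0.0686 0.0603] shift [ 0.3341 -0.045  -0.0214] turn [-0.0001  0.003  -0.0001] deg 0.33944995391291954
```

{"api": "arm_command", "payload": {
  "targets": [
    {"tx": 0.05, "ty": -0.007, "tz": 0, "ax": 0, "ay": 0, "az": 0},
    {"tx": 0.15, "ty": -0.02, "tz": 0, "ax": 0, "ay": 0, "az": 0},
    {"tx": 0.27, "ty": -0.035, "tz": 0, "ax": 0, "ay": 0, "az": 0},
    {"tx": 0.39, "ty": -0.051, "tz": 0, "ax": 0, "ay": 0, "az": 0},
    {"tx": 0.48, "ty": -0.063, "tz": 0, "ax": 0, "ay": 0, "az": 0}
  ]
}}

```text
clock: 24.45
tool_pos: [0.5597, 0.0558, 0.0603]
orientation: [0.184, 2.831, -0.027]
contact_force: [-1.7, -0.1, 8.2]
grip_width: 0.0118
grasp_force: 60.2
```

{"api": "arm_command", "payload": {
  "targets": [
    {"tx": 0, "ty": 0, "tz": 0, "ax": 0, "ay": 0, "az": 0},
    {"tx": 0, "ty": 0, "tz": 0, "ax": 0, "ay": 0, "az": 0},
    {"tx": 0, "ty": 0, "tz": 0, "ax": 0, "ay": 0, "az": 0},
    {"tx": 0, "ty": 0, "tz": 0, "ax": 0, "ay": 0, "az": 0}
  ],
  "gripper": 50
}}

```text
clock: 24.95
tool_pos: [0.5569, 0.0561, 0.0577]
orientation: [0.185, 2.836, -0.027]
contact_force: [0.8, -0.7, -0.8]
grip_width: 0.0427
grasp_force: 0.0
```

Run:
```python
from h import *
o=get_obs();print(o["joint_positions"]);p=o["tool_pos"];goto((p[0],p[1],.054),-.13,.6)
```

```text
[ 0.0017  0.2889  2.0246 -0.0759  0.5321 -1.3795]
at [0.5569 0.0561 0.0577] shift [ 0.      0.     -0.0186] turn [-0.0196 -0.1489 -0.0001] deg 17.20837967402722
```

{"api": "arm_command", "payload": {
  "targets": [
    {"tx": 0.01, "ty": 0, "tz": -0.015, "ax": -0.01, "ay": -0.075, "az": 0},
    {"tx": 0.013, "ty": 0, "tz": -0.015, "ax": -0.0196, "ay": -0.149, "az": 0},
    {"tx": 0.013, "ty": 0, "tz": -0.015, "ax": -0.0196, "ay": -0.149, "az": 0}
  ]
}}

```text
clock: 25.32
tool_pos: [0.5634, 0.0414, 0.0602]
orientation: [0.188, 2.589, -0.101]
contact_force: [0.6, -1.2, 0.2]
grip_width: 0.0433
grasp_force: 0.0
```

{"api": "arm_command", "payload": {
  "targets": [
    {"tx": 0, "ty": 0, "tz": 0, "ax": 0, "ay": 0, "az": 0},
    {"tx": 0, "ty": 0, "tz": 0, "ax": 0, "ay": 0, "az": 0},
    {"tx": 0, "ty": 0, "tz": 0, "ax": 0, "ay": 0, "az": 0},
    {"tx": 0, "ty": 0, "tz": 0, "ax": 0, "ay": 0, "az": 0}
  ],
  "gripper": 0
}}

```text
clock: 25.82
tool_pos: [0.5694, 0.0536, 0.0617]
orientation: [0.173, 2.577, -0.07]
contact_force: [4.2, 40.9, -10.5]
grip_width: 0.0123
grasp_force: 59.5
```

Run:
```python
from h import *
o=get_obs();print(o["joint_positions"]);p=o["tool_pos"];goto((p[0]+.09915,p[1]-.013,p[2]),-.13,.6)
```

```text
[ 0.042   0.268   2.21   -0.7665  0.1555 -0.6644]
at [0.5694 0.0536 0.0617] shift [ 0.4957 -0.065   0.    ] turn [ 0.0045 -0.0207  0.0044] deg 2.4744837138756957
```

{"api": "arm_command", "payload": {
  "targets": [
    {"tx": 0, "ty": 0, "tz": 0, "ax": 0, "ay": 0, "az": 0},
    {"tx": 0, "ty": 0, "tz": 0, "ax": 0.002, "ay": 0.02, "az": 0},
    {"tx": 0, "ty": 0, "tz": 0, "ax": 0.006, "ay": 0.045, "az": 0},
    {"tx": 0, "ty": 0, "tz": 0, "ax": 0.006, "ay": 0.045, "az": 0},
    {"tx": 0, "ty": 0, "tz": 0, "ax": 0.006, "ay": 0.045, "az": 0}
  ],
  "gripper": 50
}}

```text
clock: 26.45
tool_pos: [0.5637, 0.041, 0.0602]
orientation: [0.192, 2.681, -0.097]
contact_force: [-0.5, -0.6, -1.0]
grip_width: 0.0429
grasp_force: 0.0
```

Run:
```python
from h import *
o=get_obs();print(o["joint_positions"],o["contact_force"]);goto((.5605,.0556,.054),-.13,.52)
```

```text
[ 0.0209  0.2685  2.1344 -0.3618  0.3119 -1.0856] [-0.4966 -0.5926 -0.9547]
at [0.5637 0.041  0.0602] shift [-0.0162  0.073  -0.0308] turn [ 0.0139 -0.034   0.0115] deg 4.408641933539742
```

{"api": "arm_command", "payload": {
  "targets": [
    {"tx": -0.002, "ty": 0.035, "tz": -0.03, "ax": 0.014, "ay": -0.024, "az": 0.0115},
    {"tx": -0.002, "ty": 0.072, "tz": -0.03, "ax": 0.014, "ay": -0.024, "az": 0.0115},
    {"tx": -0.002, "ty": 0.072, "tz": -0.03, "ax": 0.014, "ay": -0.024, "az": 0.0115}
  ]
}}

```text
clock: 26.82
tool_pos: [0.563, 0.0557, 0.054]
orientation: [0.169, 2.637, -0.047]
contact_force: [-0.3, 0.2, 0.0]
grip_width: 0.0428
grasp_force: 0.0
```

Run:
```python
from h import *
o=get_obs();print(o["joint_positions"],o["contact_force"]);goto((.563,.0553,.054),-.13,.5)
c=cam("wrist");im=read_camera("wrist");hsv=cv2.cvtColor(im,cv2.COLOR_RGB2HSV);m=((hsv[...,0]>8)&(hsv[...,0]<25)&(hsv[...,1]>90)).astype(np.uint8)
n,l,st,ce=cv2.connectedComponentsWithStats(m)
for i in np.argsort(-st[1:,4])[:2]+1:print(st[i])
a=np.array([.9915,-.13])
for s in(0,.005,.01):
    f=np.array([.560,.0557])+a*(.029+s);print(s,proj(c,(*f,.065)))
```

```text
[ 0.0256  0.2732  2.1842 -0.3845  0.2043 -1.0592] [-0.3225  0.2015  0.0415]
at [0.563  0.0557 0.054 ] shift [-0.0002 -0.0019  0.0001] turn [ 0.0014 -0.0003 -0.0006] deg 0.17823624826574994
[ 252  317  136   76 8022]
[628 308  12  13  43]
0 [318.3716 319.4017]
0.005 [318.3681 324.1793]
0.01 [318.3648 328.7687]
```

{"api": "arm_command", "payload": {
  "targets": [
    {"tx": -0.005, "ty": 0, "tz": 0, "ax": 0, "ay": 0, "az": 0},
    {"tx": -0.005, "ty": 0, "tz": 0, "ax": 0, "ay": 0, "az": 0},
    {"tx": -0.005, "ty": 0, "tz": 0, "ax": 0, "ay": 0, "az": 0},
    {"tx": -0.005, "ty": 0, "tz": 0, "ax": 0, "ay": 0, "az": 0}
  ],
  "gripper": 0
}}

```text
clock: 27.38
tool_pos: [0.563, 0.0553, 0.0547]
orientation: [0.171, 2.636, -0.047]
contact_force: [-2.0, -1.7, 2.3]
grip_width: 0.0125
grasp_force: 59.6
```

{"api": "arm_command", "payload": {
  "targets": [
    {"tx": 0.04, "ty": -0.005, "tz": 0, "ax": 0, "ay": 0, "az": 0},
    {"tx": 0.11, "ty": -0.014, "tz": 0, "ax": 0, "ay": 0, "az": 0},
    {"tx": 0.2, "ty": -0.026, "tz": 0, "ax": 0, "ay": 0, "az": 0},
    {"tx": 0.29, "ty": -0.038, "tz": 0, "ax": 0, "ay": 0, "az": 0},
    {"tx": 0.37, "ty": -0.048, "tz": 0, "ax": 0, "ay": 0, "az": 0}
  ]
}}

```text
clock: 28.0
tool_pos: [0.6383, 0.0453, 0.0547]
orientation: [0.171, 2.636, -0.047]
contact_force: [-2.3, -5.3, 5.6]
grip_width: 0.0124
grasp_force: 59.9
```

Run:
```python
from h import *
o=get_obs();print(o["joint_positions"],o["contact_force"]);goto((.661,.0425,.054),-.13,.55)
```

```text
[-0.0004  0.3537  2.0344 -0.2493  0.2638 -1.2172] [-2.3201 -5.2517  5.6062]
at [0.6383 0.0453 0.0547] shift [ 0.1133 -0.0142 -0.0035] turn [-0.0019 -0.0243  0.0001] deg 2.7956893203888837
```

{"api": "arm_command", "payload": {
  "targets": [
    {"tx": 0.03, "ty": -0.004, "tz": 0, "ax": -0.002, "ay": -0.015, "az": 0},
    {"tx": 0.06, "ty": -0.008, "tz": 0, "ax": -0.004, "ay": -0.03, "az": 0},
    {"tx": 0.08, "ty": -0.01, "tz": 0, "ax": -0.004, "ay": -0.03, "az": 0},
    {"tx": 0.1, "ty": -0.013, "tz": 0, "ax": -0.004, "ay": -0.03, "az": 0}
  ]
}}

```text
clock: 28.5
tool_pos: [0.6572, 0.0427, 0.055]
orientation: [0.168, 2.576, -0.052]
contact_force: [-23.4, 2.5, 30.3]
grip_width: 0.0127
grasp_force: 66.8
```

{"api": "arm_command", "payload": {
  "targets": [
    {"tx": 0.015, "ty": -0.002, "tz": 0, "ax": 0, "ay": 0, "az": 0},
    {"tx": 0.03, "ty": -0.004, "tz": 0, "ax": 0, "ay": 0, "az": 0},
    {"tx": 0.03, "ty": -0.004, "tz": 0, "ax": 0, "ay": 0, "az": 0}
  ]
}}

```text
clock: 28.88
tool_pos: [0.6571, 0.0428, 0.055]
orientation: [0.168, 2.582, -0.054]
contact_force: [-31.9, 4.0, 35.5]
grip_width: 0.0122
grasp_force: 67.9
```

{"api": "arm_command", "payload": {
  "targets": [
    {"tx": -0.03, "ty": 0.004, "tz": 0, "ax": 0, "ay": 0, "az": 0},
    {"tx": -0.03, "ty": 0.004, "tz": 0, "ax": 0, "ay": 0, "az": 0}
  ]
}}

```text
clock: 29.12
tool_pos: [0.6571, 0.0429, 0.0551]
orientation: [0.167, 2.575, -0.052]
contact_force: [-8.7, -3.5, 12.6]
grip_width: 0.0121
grasp_force: 63.7
```

{"api": "arm_command", "payload": {
  "targets": [
    {"tx": 0, "ty": 0, "tz": 0, "ax": 0, "ay": 0, "az": 0},
    {"tx": 0, "ty": 0, "tz": 0, "ax": 0, "ay": 0, "az": 0},
    {"tx": 0, "ty": 0, "tz": 0, "ax": 0, "ay": 0, "az": 0},
    {"tx": 0, "ty": 0, "tz": 0, "ax": 0, "ay": 0, "az": 0}
  ],
  "gripper": 50
}}

```text
clock: 29.62
tool_pos: [0.657, 0.0435, 0.0541]
orientation: [0.166, 2.576, -0.051]
contact_force: [0.0, -0.2, 0.1]
grip_width: 0.0426
grasp_force: 0.0
```

{"api": "arm_command", "payload": {
  "targets": [
    {"tx": -0.1, "ty": 0.013, "tz": 0.15, "ax": 0, "ay": 0, "az": 0},
    {"tx": -0.24, "ty": 0.031, "tz": 0.36, "ax": 0, "ay": 0, "az": 0},
    {"tx": -0.4, "ty": 0.052, "tz": 0.5, "ax": 0, "ay": 0, "az": 0},
    {"tx": -0.6, "ty": 0.08, "tz": 0.55, "ax": 0, "ay": 0, "az": 0},
    {"tx": -0.6, "ty": 0.08, "tz": 0.55, "ax": 0, "ay": 0, "az": 0}
  ]
}}

```text
clock: 30.25
tool_pos: [0.5342, 0.0597, 0.1649]
orientation: [0.166, 2.576, -0.051]
contact_force: [0.7, 0.2, -0.1]
grip_width: 0.0427
grasp_force: 0.0
```

Run:
```python
from h import *
read_camera("wrist");read_camera("wrist");c=cam("wrist");im=read_camera("wrist");o=get_obs();print(o["clock"],o["tool_pos"],o["orientation"])
np.savez("pics/w11.npz",K=c[0],R=c[1],t=c[2],im=im)
a=np.array([.9915,-.13])
for q in(0,.005,.01,.02):
    r=np.array([.5835,.0525])+a*(.2-q);print(q,"tip",proj(c,(*r,.145)),"lid front",proj(c,(*(r-a*.093),.07)),"lid fr low",proj(c,(*(r-a*.093),.06)),"grip top",proj(c,(*(r-a*.073),.106)))
hsv=cv2.cvtColor(im,cv2.COLOR_RGB2HSV);m=((hsv[...,0]>8)&(hsv[...,0]<28)&(hsv[...,1]>70)).astype(np.uint8)
n,l,st,ce=cv2.connectedComponentsWithStats(m)
for i in np.argsort(-st[1:,4])[:4]+1:print(st[i])
g=cv2.cvtColor(im,cv2.COLOR_RGB2GRAY)
print([(i,int(g[i,300:312].mean()),int(g[i,316:322].mean()),int(hsv[i,296:306,1].mean())) for i in range(150,398,3)])
```

```text
30.4 [0.5378 0.0594 0.1648] [ 0.1664  2.5745 -0.051 ]
0 tip [318.0241 378.8639] lid front [318.2121 266.5897] lid fr low [318.2484 257.6814] grip top [318.0929 311.3878]
0.005 tip [318.0182 377.4253] lid front [318.2079 263.8006] lid fr low [318.2447 254.847 ] grip top [318.0872 309.0434]
0.01 tip [318.0122 375.9561] lid front [318.2037 260.9483] lid fr low [318.2409 251.9496] grip top [318.0814 306.6445]
0.02 tip [317.9997 372.9219] lid front [318.1948 255.0451] lid fr low [318.233  245.9571] grip top [318.0694 301.6754]
[ 273  258   91   60 3988]
[ 557  196   73   66 2918]
[540 293  50  33 505]
[559 311   5   3   6]
[(150, 169, 166, 13), (153, 169, 166, 13), (156, 169, 166, 12), (159, 169, 167, 13), (162, 169, 166, 13), (165, 168, 166, 13), (168, 167, 166, 13), (171, 149, 148, 14), (174, 149, 147, 13), (177, 148, 147, 14), (180, 149, 146, 13), (183, 148, 146, 14), (186, 76, 69, 14), (189, 56, 58, 14), (192, 56, 55, 17), (195, 56, 55, 14), (198, 55, 55, 14), (201, 54, 54, 13), (204, 53, 54, 16), (207, 53, 52, 17), (210, 55, 55, 11), (213, 69, 67, 6), (216, 72, 67, 4), (219, 66, 19, 
[... 418 characters left out ...]
 53, 114), (288, 51, 55, 109), (291, 50, 54, 109), (294, 51, 54, 111), (297, 51, 54, 109), (300, 51, 55, 110), (303, 71, 53, 6), (306, 74, 50, 4), (309, 74, 50, 6), (312, 75, 53, 5), (315, 69, 49, 3), (318, 62, 53, 5), (321, 62, 49, 6), (324, 62, 51, 5), (327, 62, 51, 3), (330, 63, 48, 5), (333, 67, 48, 8), (336, 73, 48, 5), (339, 82, 49, 12), (342, 81, 48, 13), (345, 78, 48, 16), (348, 76, 49, 14), (351, 55, 48, 85), (354, 62, 48, 70), (357, 73, 49, 5), (360, 72, 49, 6), (363, 72, 49, 5), (366, 72, 49, 6), (369, 111, 49, 5), (372, 133, 59, 4), (375, 184, 85, 3), (378, 77, 63, 5), (381, 79, 75, 4), (384, 59, 71, 18), (387, 15, 21, 35), (390, 14, 12, 37), (393, 14, 13, 42), (396, 13, 13, 42)]
```

Run:
```python
from h import *
im=read_camera("scene")
for k in("shaker_mid","mug","spice","bowl_s"):print(k,[(np.round(r["bbox"]).astype(int).tolist(),round(r["score"],2)) for r in recognise("scene",k)][:3])
c=cam("scene");print("expected shaker",proj(c,(.329,-.159,.041)))
print(job_done())
```

```text
shaker_mid [([314, 265, 18, 33], 0.89), ([263, 327, 27, 33], 0.88)]
mug [([339, 323, 38, 58], 0.94), ([370, 215, 61, 40], 0.58)]
spice [([352, 117, 16, 37], 0.66)]
bowl_s [([377, 158, 45, 43], 0.79)]
expected shaker [262.9161 325.2027]
the job is handed in; nothing more can be done
None
```

I handed the job in at about 30 s: the shaker stands upright aside, the lid is lying flat over the mould, and the tray is back home against its stop. I confirmed the tray's home position by the stop force and to within about 3 mm by camera; the mug and the things on the shelf show no movement.

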